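# Swap lantern for spare battery at the desk charging station

### The job

The lantern has finished charging: lift it by its handle off the charging stand under the desk shelf, keeping it upright, and set it down gently, wholly on the round cork coaster, and let go. Then stand the spare battery in the pocket of the charging cradle and swing the orange clamp fully shut over it, so that it is pressed all the way home. Leave the mug, the potted plant and the computer mouse where they are.

Things in the scene. Friction and masses are not known exactly. Their poses are not given: they have to be found in the camera images.
- lantern: Loose dark-green camping lantern, about 0.4 kg (varies): round base 84 mm in diameter, white light tube with four thin dark bars, round cap up to 100 mm, black carrying handle on top; 149 mm tall. Origin: centre of the underside; z up, x along the handle bar. It starts standing in the stand.
- lantern_grip (a point): Middle of the lantern's handle bar, 140 mm above the lantern's underside. The bar is straight, 78 mm long along the lantern's x, 14 mm wide (y), 18 mm high; end posts at x = +-34 mm (10 mm thick, 14 mm wide) join it to the cap; 31 mm free height below the bar, between the posts. The centre of mass is right below this point: gripped off the middle, the lantern may swing out of plumb.
- station: Fixed charging station on the desk; origin on the desk under the centre of its lantern stand (black dish, 112 mm wide), z up, -x its front (towards the robot, turned up to 9 degrees). Above the stand a wooden shelf on two white legs (x +53 to +83, y +-110 mm), open in front. The battery cradle is at x -120, y -250 mm. An 8 mm high black bar joins stand and cradle.
- stand_seat (a point): Centre of the stand's seat on which the lantern stands, 16 mm above the desk. A rim of inner diameter 90 mm rises 6 mm above the seat: the lantern must be raised at least 7 mm before it is drawn out.
- shelf_front_edge (a point): Middle of the shelf board's front lower edge, station axes. The board: 120 mm deep, 240 wide, 18 thick, underside 274 mm above the desk, books and a pot on it. This edge is 28 mm in front of the lantern's centre and 118 mm above its bar's middle, so most of the handle is under the board: a gripper pointing straight down cannot reach it; come from the front, leaning back 35 to 45 degrees.
- coaster: Fixed round cork coaster, 120 mm in diameter, 6 mm thick, on the desk. Origin: centre of its underside.
- battery: Loose black battery block with a yellow band round it and across its top, 64 (x) x 36 (y) x 46 (z) mm, about 0.12 kg (varies), standing on the desk. Origin: centre of the underside; z up. Either way round is right (a half turn about z makes no difference).
- cradle_home (a point): Where the centre of the battery's underside is when pressed home, 10 mm above the desk; axes as the station (battery's x along +-x). The pocket is 69 (x) x 41 (y) mm inside, its 6 mm thick grey walls end 14 mm above this point. A blue spring floor first carries the battery 6 mm above home; 2 to 3 N push it down.
- clamp (a joint): Hinge angle of the orange clamp over the cradle, rad: 0 = fully shut (arm level, pointing to the station's -x), about 1.6 to 2.0 at the start (upright or leaning back to +x). It has a stiff hinge (0.25 N m) and stays where it is left; it meets a battery on the raised floor at about 0.11 rad and must push it 6 mm down from there.
- clamp_hinge (a point): Clamp's hinge axis (parallel to the station's y), 66 mm above the desk, 55 mm to +x of the pocket's centre, between two grey posts 74 mm high (x +47 to +63 mm from the pocket's centre, outer faces 52 mm apart).
- clamp_tip (a point): End of the clamp arm, on its outer (upper when shut) face, 98 mm from the hinge. The arm is 30 mm wide, 12 mm thick (6 mm either side of the hinge axis); with the clamp shut its upper face is 72 mm above the desk.
- mug: Bystander: loose white mug, 76 mm in diameter, 90 mm high. Origin: centre of the underside.
- plant: Bystander: loose green plant pot, 84 mm across the top, 72 mm high, leaves to about 110 mm. Origin: centre of the underside.
- mouse: Bystander: loose white computer mouse, 105 x 60 x 31 mm. Origin: centre of the underside.
Not all that is in view belongs to the job. What is meant by the battery is not green or pink, and is the smaller of those in its own colour.

How it is judged:
By the outcome, as a careful person would: the job done as asked, in the order asked, and still so for the second after the job is handed in, with the robot touching nothing.
It also fails if it takes over 72 s, if anything falls off the work surface, if the arm or the gripper's body presses on something with over 40 N, if the wrist force passes 120 N, or if a joint passes its speed limit or range.

### The arm

A 6-joint arm with a two-finger parallel gripper is mounted at the origin on the work surface. World frame = base frame: x ahead of the robot, y to its left, z up, the work surface at z = 0. Lengths are in m, angles in rad, forces in N, time in s.
With the tool pointing down it reaches from about 0.425 to 0.95 m from the base axis. Payload 3.5 kg.
Tool frame: the origin (TCP) lies at the very end of the fingers, on their centre line; the grasp point (between the pads) lies 19 mm behind it; z points along the fingers, y is the direction in which the jaws open and shut (so a half turn about z gives the same grasp; the last joint's range is limited). The gripper opens to 85 mm and grips with 20 to 120 N. Pads are 22 mm wide; open, the fingers measure 114 mm over their backs; the gripper's body (76 mm by 85 mm) begins 54 mm behind the grasp point. The pads swing forward as they close: fully open they stand 13 mm farther back than shut.
Start: joints at [-1.381, 0.286, 1.577, -0, 1.279, -0.15], TCP at [0.225, -0.636, 0.231] pointing down, gripper open.
Joint ranges: [-2.77, 2.77], [-0.9, 2.22], [0.21, 2.48], [-1.53, 4.67], [0.24, 2.81], [-2.84, 2.84]. Speed limits (rad/s): [2.79, 2.79, 3.14, 3.14, 3.14, 3.14].

### API

Orientations are given as a 3x3 rotation matrix whose columns are the frame's x, y, z axes.
In Python, from bench import bot gives the robot as it stands. The module is installed in compiled form; this text tells all that it offers.
- The arm moves only by the tool apply_moves, never from a script. Its argument "deltas" is one flat list of numbers, 6 for each row, row after row: the shift along the tool's x, y, z in mm, then the turn, a rotation vector about the tool's x, y, z in rad. In form: [dx, dy, dz, wx, wy, wz, dx, dy, dz, wx, wy, wz, ...]. A call has 1 to 20 rows; each row shifts and turns the pose as measured when the row begins, along the tool's axes as they then stand; what a row does not reach is not made up. A row lasts 1/10 s, in which the tool goes at most 50 mm and 8.59 degrees, less where a joint would pass 70% of its speed; a pose out of reach is approached as far as the arm can. A call is refused whole if a number of a shift passes 50 or a number of a turn 0.15, either way. A call with a gripper value outside its range is refused whole. "jaw" is the closure, from -1 (fully open) to 1 (shut), set as the call begins (left out, the last holds). The fingers move at their own pace and stop on an object; "grip_force" is the grip in N (left out, the last holds). Time passes only in rows, so rows that do not move let the fingers close. It gives the time, the measured TCP pose, the force and the opening at its end, in the units of the state.
- bot.observe(): the state, without advancing time (a new reading comes with each control period).
- bot.get_image(name): name is "scene" or "top"; returns a dict with "img" (400x640x3 uint8, red, green, blue), "vfov" (degrees; the focal length in pixels is half the picture's height over the tangent of half this angle, whatever the lens; pixels are square), "cx", "cy" (the principal point, pixels), "position" and "orientation" of the camera in the world. Camera axes: x right, y down, z forward; pixel columns grow to the right and rows downward; lengths in m; the calibration is good to about 2 mm. A picture is of the moment at which its call begins. There is no depth.
- bot.sign_off(): hands the job in, once; it reports no verdict.
Trained networks look in a picture, given as the dict that the camera call returned (one of the last four; its "shot" number tells which), for a name from the list of things; names that differ only in an ending like _2 or _b are one class to them, and where a whole thing is asked for, a point or a joint stands for the part that bears it (a point fixed in the world has none). Each returns a list of dicts, best first, with "conf" (0 to 1); they miss things now and then, are a little off and sometimes report something else, mostly with a low value. They report only what shows in the picture. A call takes as long as a camera call. They do not tell look-alikes from the thing itself.
- bot.find_in(picture, label): "location" ([column, row] in pixels, amid what is visible of it).
The state is a dict: "clock": time; "joint_positions": joint angles; "qvel": joint speeds; "joint_torque": joint torques, N m; "position": TCP position; "eef_rot": TCP orientation; "wrist_force": force on the tool from outside, world axes, zero at the start; "moment": the same for the moment, N m; "opening": opening from 0.0 (shut) to 1.0 (fully open).
Only numpy, scipy, OpenCV 4.12 (cv2) and the standard library are available. Lean on these libraries where they do the work, as an engineer would, in place of code of your own. Each camera call takes 0.05 s, during which the arm holds its last target.

## Working session

There is one attempt and no reset: what is moved stays moved. The work goes in short steps, Python scripts to look and compute and a tool call to move; the robot and the scene stay as the last step left them, time stands still between calls to the robot, and variables do not carry over. Pictures are saved under pics/ and viewed, and the job is handed in when it is done.

Besides the shell and the picture viewer there is one more tool, called after "Request:" by a JSON object that holds its "api" and its "payload". apply_moves: Moves the arm, as the interface text tells. Its arguments: {"type":"object","properties":{"deltas":{"type":"array","items":{"type":"number"}},"jaw":{"type":"number"},"grip_force":{"type":"number"}},"required":["deltas"]}

```bash
mkdir -p pics; cat > h.py <<'E'
import numpy as np, cv2
from bench import bot
def ray(p,uv):
    f=200/np.tan(np.radians(p['vfov'])/2)
    R=np.array(p['orientation']); d=R@np.array([(uv[0]-p['cx'])/f,(uv[1]-p['cy'])/f,1.0])
    return np.array(p['position']),d
def atz(p,uv,z):
    o,d=ray(p,uv); return o+d*(z-o[2])/d[2]
def proj(p,X):
    f=200/np.tan(np.radians(p['vfov'])/2)
    c=np.array(p['orientation']).T@(np.array(X)-np.array(p['position']))
    return np.array([p['cx']+f*c[0]/c[2],p['cy']+f*c[1]/c[2]])
def save(p,name,crop=None,s=1):
    im=p['img'][:,:,::-1]
    if crop: im=im[crop[1]:crop[3],crop[0]:crop[2]]
    im=cv2.resize(im,None,fx=s,fy=s,interpolation=cv2.INTER_CUBIC) if s!=1 else im
    cv2.imwrite('pics/'+name,im)
E
python3 - <<'E'
from h import *
import pickle
ps={}
for n in ['scene','top']:
    p=bot.get_image(n); ps[n]=p; save(p,n+'0.png')
    print(n,p['vfov'],p['cx'],p['cy'],p['position'],np.round(p['orientation'],3).tolist(),[k for k in p])
    for l in ['lantern','lantern_grip','station','shelf_front_edge','coaster','battery','cradle_home','clamp','clamp_hinge','clamp_tip','mug','plant','mouse','stand_seat']:
        try: print(l,[(np.round(d['location'],1).tolist(),round(d['conf'],2)) for d in bot.find_in(p,l)])
        except Exception as e: print(l,e)
pickle.dump(ps,open('p0.pkl','wb'))
print(bot.observe())
E
```

```text
scene 46.36529815800551 315.208652623465 195.67000343225212 [1.62647979 0.06689009 1.35444302] [[-0.005, 0.732, -0.681], [1.0, -0.008, -0.017], [-0.018, -0.681, -0.732]] ['img', 'vfov', 'cx', 'cy', 'position', 'orientation', 'shot']
lantern [([309.5, 251.3], 0.6)]
lantern_grip [([309.5, 253.6], 0.68)]
station [([295.4, 227.6], 0.62)]
shelf_front_edge [([299.5, 225.7], 0.9)]
coaster [([195.6, 228.0], 0.95)]
battery [([367.2, 219.4], 0.75), ([443.2, 204.1], 0.73), ([414.4, 222.7], 0.65), ([438.7, 241.9], 0.63)]
cradle_home [([297.8, 228.3], 0.68)]
clamp [([235.8, 231.2], 0.54)]
clamp_hinge []
clamp_tip [([235.4, 232.7], 0.57)]
mug [([401.5, 257.5], 0.68)]
plant [([209.8, 255.3], 0.93)]
mouse [([296.7, 227.6], 0.73), ([366.1, 184.6], 0.72)]
stand_seat [([297.0, 228.1], 0.84)]
top 42.66867344388027 324.07560260262846 193.81393377093917 [0.41565145 0.04808632 1.52870726] [[-0.029, -0.997, 0.077], [-0.999, 0.03, 0.016], [-0.018, -0.076, -0.997]] ['img', 'vfov', 'cx', 'cy', 'position', 'orientation', 'shot']
lantern [([341.3, 143.1], 0.67)]
lantern_grip [([343.3, 141.9], 0.81)]
station [([3
[... 725 characters left out ...]
  1.27858445e+00, -1.50018365e-01]), 'qvel': array([ 1.49838139e-03, -1.99485123e-04, -6.53071976e-04,  8.92793366e-05,
        1.34261856e-03,  3.59614693e-04]), 'joint_torque': array([ 6.55161857e-04, -4.05952692e+01, -2.92928159e+01, -9.63718321e-05,
        6.74289076e-04,  1.04478252e-05]), 'position': array([ 0.2250005 , -0.63637068,  0.23129493]), 'eef_rot': array([[ 9.42818529e-01,  3.33306497e-01,  7.80744233e-06],
       [ 3.33306496e-01, -9.42818528e-01,  4.50886524e-05],
       [ 2.23893421e-05, -3.99081457e-05, -9.99999999e-01]]), 'wrist_force': array([-0.12721846, -0.29367965, -0.01199092]), 'moment': array([ 0.02060209,  0.01054048, -0.00944232]), 'opening': 1.001220232321533}
```

View pictures.

View pics/scene0.png

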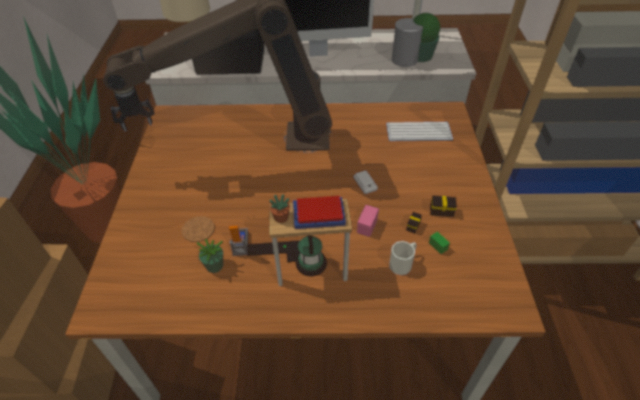

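View pics/top0.png

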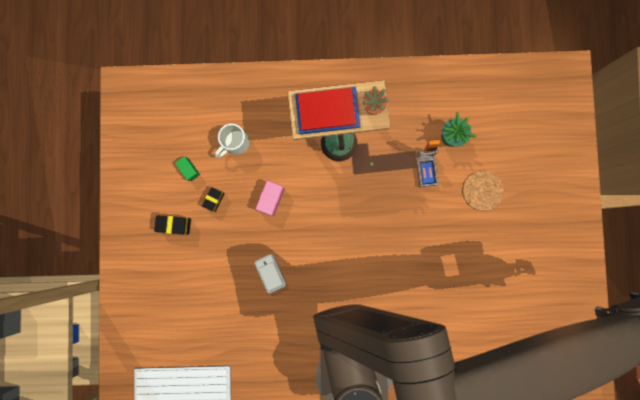

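```bash
python3 - <<'E'
from h import *
import pickle
ps=pickle.load(open('p0.pkl','rb'))
save(ps['top'],'topc.png',(140,100,340,250),4)
save(ps['top'],'topd.png',(320,70,520,220),4)
save(ps['scene'],'scc.png',(330,150,480,270),5)
save(ps['scene'],'scd.png',(170,170,350,290),4)
E
```

```text
(no output)
```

View pics/topc.png

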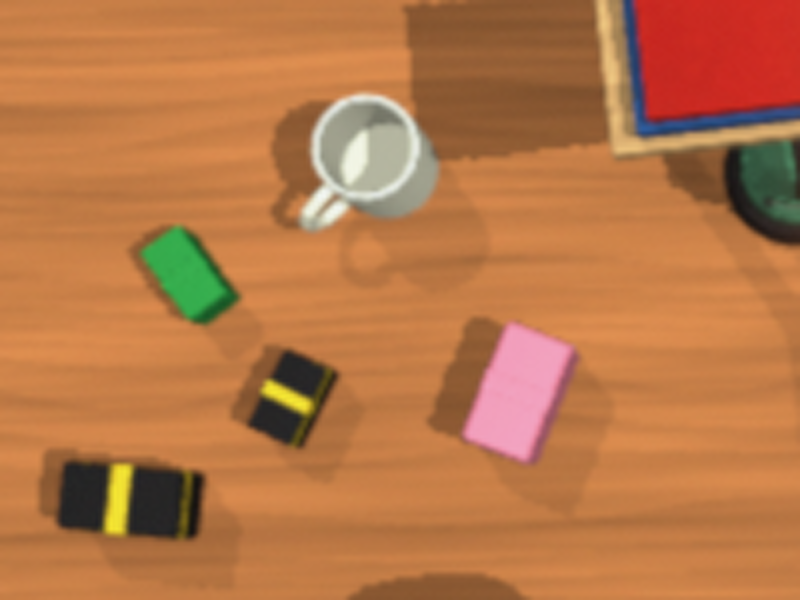

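View pics/topd.png

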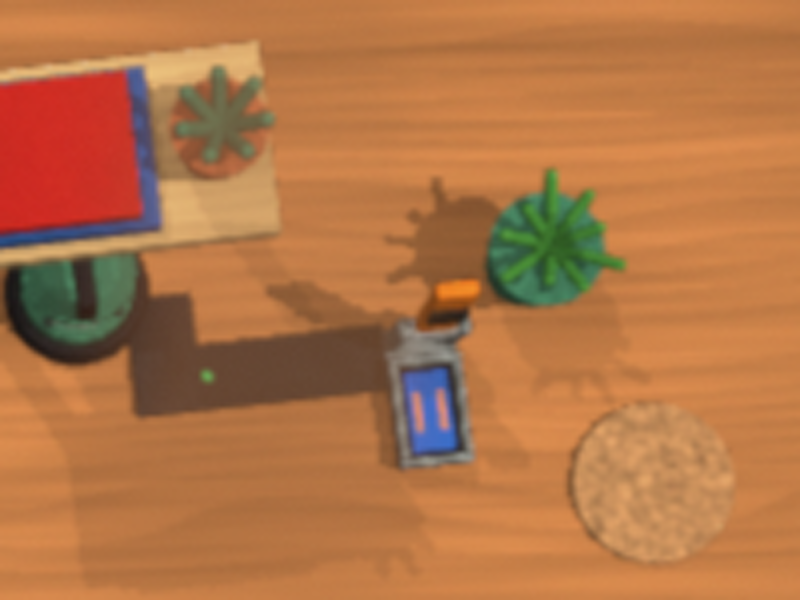

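View pics/scc.png

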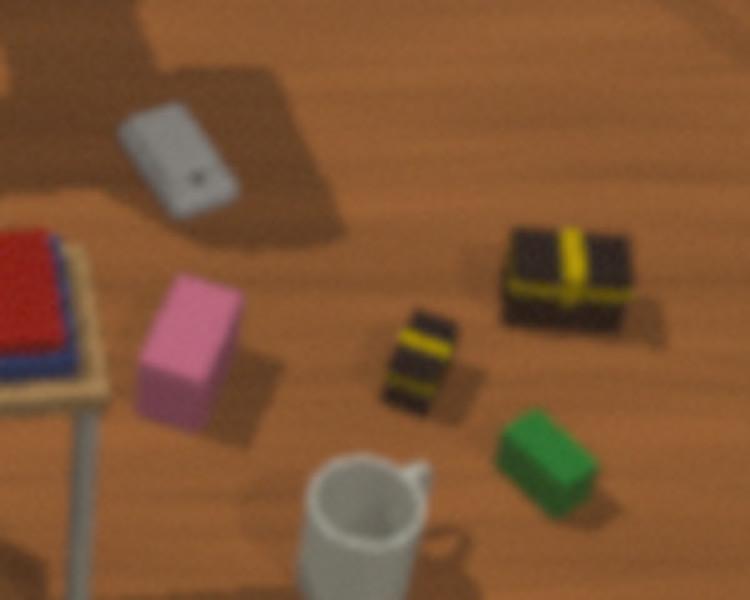

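View pics/scd.png

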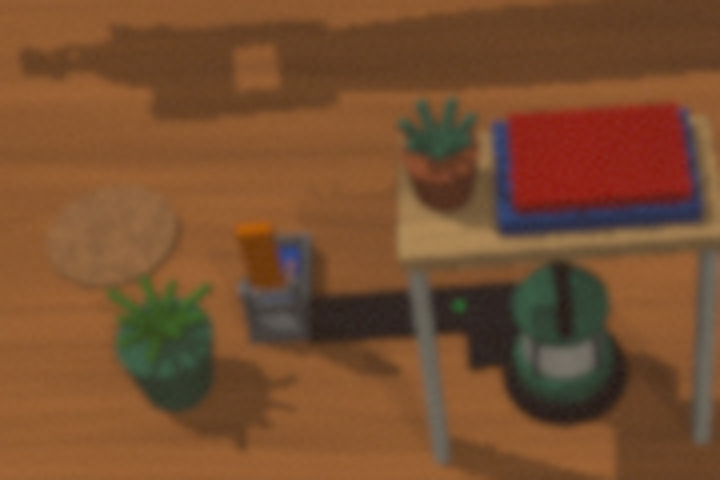

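```bash
python3 - <<'E'
from h import *
import pickle
ps=pickle.load(open('p0.pkl','rb'))
save(ps['top'],'z1.png',(408,135,456,191),10)
save(ps['top'],'z2.png',(284,78,396,164),7)
save(ps['scene'],'z3.png',(225,210,290,265),10)
save(ps['top'],'z4.png',(190,180,240,220),12)
p=ps['top']
for n,uv,z in [('bat',(212.5,199.5),.046),('bigbat',(171.5,224),.046),('coaster',(483,190.2),.006),('mug',(231.5,138.5),.09),('plant',(457,131),.072),('bar',(341,142),.165),('pocket',(428,172.5),.016),('shelfRF',(390,128),.292),('shelfLF',(293,137),.292),('shelfRB',(384.5,80.5),.292)]:
    print(n,np.round(atz(p,uv,z),4))
p=ps['scene']
for n,uv,z in [('bat',(414,222),.046),('coaster',(198,228.5),.006),('bar',(310,244),.165)]:
    print(n,np.round(atz(p,uv,z),4))
E
```

```text
bat [0.5232 0.397  0.046 ]
bigbat [0.4555 0.5175 0.046 ]
coaster [ 0.5294 -0.3996  0.006 ]
mug [0.6927 0.3301 0.09  ]
plant [ 0.6968 -0.3151  0.072 ]
bar [0.6591 0.0201 0.165 ]
pocket [ 0.5861 -0.2375  0.016 ]
shelfRF [ 0.6671 -0.0979  0.292 ]
shelfLF [0.6526 0.1396 0.292 ]
shelfRB [ 0.7858 -0.089   0.292 ]
bat [0.5427 0.3956 0.046 ]
coaster [ 0.5331 -0.3995  0.006 ]
bar [0.7286 0.0244 0.165 ]
```

View pics/z1.png

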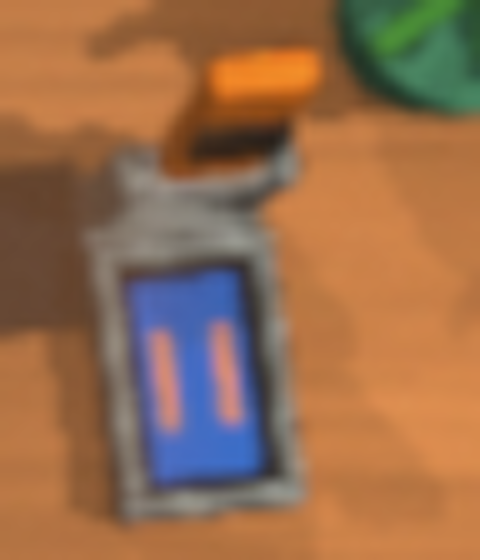

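View pics/z2.png

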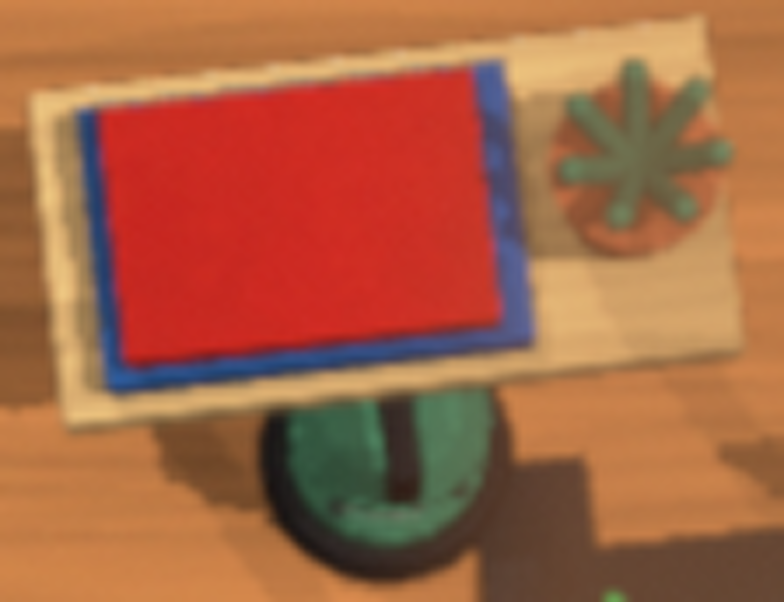

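View pics/z3.png

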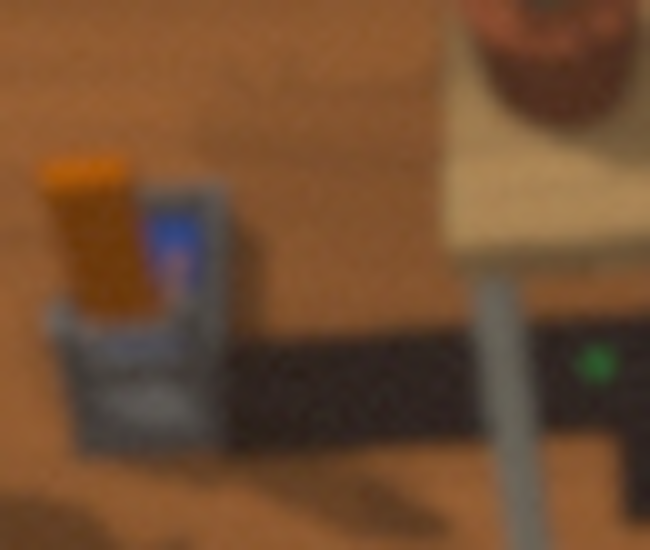

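View pics/z4.png

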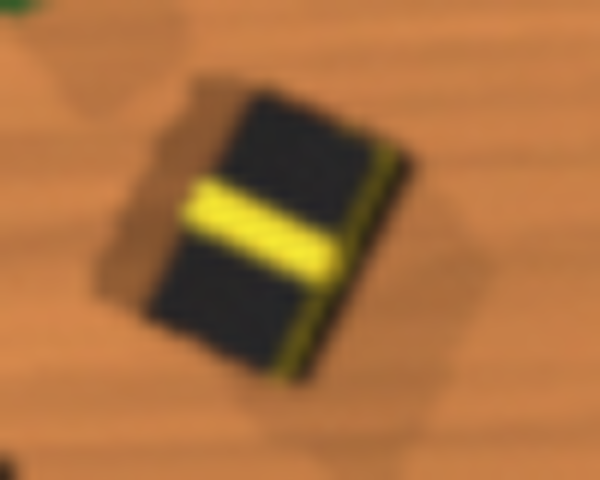

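```bash
cat > fit.py <<'E'
from h import *
import pickle
from scipy.optimize import least_squares
ps=pickle.load(open('p0.pkl','rb'))
T=ps['top'];S=ps['scene']
def px(c,off,s): return ((c[0]+.5)/s-.5+off[0],(c[1]+.5)/s-.5+off[1])
A=lambda c:px(c,(284,78),7)
B=lambda c:px(c,(408,135),10)
C=lambda c:px(c,(225,210),10)
cx,cy=-.120,-.250
obs=[(T,A((30,95)),(.092,.12,.292)),(T,A((703,16)),(.092,-.12,.292)),(T,A((742,353)),(-.028,-.12,.274)),(T,A((70,430)),(-.028,.12,.274)),
(T,B((92,238)),(cx+.0405,cy+.0265,.024)),(T,B((303,495)),(cx-.0405,cy-.0265,.024)),(T,B((122,512)),(cx-.0405,cy+.0265,.024)),
(T,B((198,379)),(cx,cy,.016)),
(S,C((230,185)),(cx-.0405,cy+.0265,.024)),(S,C((445,255)),(.092,-.12,.292)),
(S,C((222,450)),(cx+.063,cy+.026,0.0)),(S,C((80,450)),(cx+.063,cy-.026,0.0)),
]
def M(q,X):
    c,s=np.cos(q[2]),np.sin(q[2]); return np.array([q[0]+c*X[0]-s*X[1],q[1]+s*X[0]+c*X[1],X[2]])
if __name__=='__main__':
    for cams in [(T,),(T,S)]:
        O=[o for o in obs if any(o[0] is c for c in cams)]
        r=least_squares(lambda q:np.concatenate([proj(o[0],M(q,o[2]))-o[1] for o in O]),[.69,.02,.05],loss='soft_l1')
        print(r.x,'\n',np.round(r.fun.reshape(-1,2),2))
    q=r.x
    print('pocket',M(q,(cx,cy,.01)),'seat',M(q,(0,0,.016)),'hinge',M(q,(cx+.055,cy,.066)),'edge',M(q,(-.028,0,.274)))
E
python3 fit.py
cat > bat.py <<'E'
from h import *
import pickle
from scipy.optimize import minimize
ps=pickle.load(open('p0.pkl','rb'))
def mask(p,c):
    x0,y0,x1,y1=c; im=cv2.resize(p['img'][y0:y1,x0:x1],None,fx=8,fy=8,interpolation=cv2.INTER_CUBIC)
    h=cv2.cvtColor(im,cv2.COLOR_RGB2HSV).astype(int)
    m=((h[...,2]<65)|((h[...,0]>22)&(h[...,0]<40)&(h[...,1]>120))).astype(np.uint8)
    n,l,st,_=cv2.connectedComponentsWithStats(m); k=1+np.argmax(st[1:,4]); return (l==k).astype(np.uint8)
def pred(p,c,q,d,shape):
    P=[]
    for sx in(-1,1):
        for sy in(-1,1):
            for z in(0,d[2]):
                a=q[2];x,y=sx*d[0]/2,sy*d[1]/2
                uv=proj(p,(q[0]+np.cos(a)*x-np.sin(a)*y,q[1]+np.sin(a)*x+np.cos(a)*y,z))
                P.append(((uv-np.array(c[:2])+.5)*8-.5))
    hull=cv2.convexHull(np.round(np.array(P)*16).astype(np.int32).reshape(-1,1,2)); m=np.zeros(shape,np.uint8); cv2.fillConvexPoly(m,hull,1,shift=4); return m
def fit(views,q0,d):
    ms=[(p,c,mask(p,c)) for p,c in views]
    def f(q): return sum((pred(p,c,q,d,m.shape)!=m).sum()/m.sum() for p,c,m in ms)
    best=min((minimize(f,[q0[0],q0[1],a],method='Nelder-Mead',options=dict(initial_simplex=[[q0[0],q0[1],a],[q0[0]+.01,q0[1],a],[q0[0],q0[1]+.01,a],[q0[0],q0[1],a+.2]],xatol=1e-5,fatol=1e-5)) for a in q0[2]),key=lambda r:r.fun)
    return best,ms
if __name__=='__main__':
    v=[(ps['top'],(196,182,232,216)),(ps['scene'],(400,205,430,240))]
    for vv in ([v[0]],[v[1]],v):
        b,ms=fit(vv,(.523,.396,np.linspace(-1.2,1.6,8)),(.064,.036,.046)); print(b.x,b.fun)
E
python3 bat.py
```

```text
[0.68758852 0.0236566  0.08109689] 
 [[-0.53 -0.9 ]
 [ 0.24 -0.64]
 [-0.28  0.57]
 [-0.54  0.43]
 [ 0.28  0.6 ]
 [ 0.54  0.04]
 [ 0.7   0.35]
 [-0.16 -0.63]]
[0.6878787  0.02344674 0.07936945] 
 [[-0.39 -1.11]
 [ 0.39 -0.68]
 [-0.21  0.53]
 [-0.49  0.23]
 [ 0.32  0.64]
 [ 0.54  0.12]
 [ 0.69  0.39]
 [-0.14 -0.58]
 [-0.31 -0.35]
 [ 0.36 -0.58]
 [ 0.46 -0.02]
 [-0.01  1.02]]
pocket [ 0.588078   -0.23528057  0.01      ] seat [0.6878787  0.02344674 0.016     ] hinge [ 0.64290486 -0.23091983  0.066     ] edge [0.65996684 0.02122673 0.274     ]
[ 0.52725965  0.401231   -0.39065543] 0.27535327166449125
[0.50077778 0.28192593 2.87407407] 1.0
[0.538 0.281 2.3  ] 2.0
```

```bash
python3 - <<'E'
from bat import *
for n,p,c in [('t',ps['top'],(196,182,232,216)),('s',ps['scene'],(400,205,430,240))]:
    x0,y0,x1,y1=c; im=cv2.resize(p['img'][y0:y1,x0:x1],None,fx=8,fy=8,interpolation=cv2.INTER_CUBIC)
    h=cv2.cvtColor(im,cv2.COLOR_RGB2HSV)
    m=mask(p,c); print(m.sum()/64, np.percentile(h[...,2],[1,5,10,20,40,60]),)
    v=im[:,:,::-1].copy(); cn,_=cv2.findContours(m,0,2); cv2.drawContours(v,cn,-1,(255,0,255),1); cv2.imwrite(f'pics/m{n}.png',v)
E
cd pics; python3 -c "
import cv2,numpy as np
a=cv2.imread('mt.png');b=cv2.imread('ms.png');h=max(a.shape[0],b.shape[0]);o=np.zeros((h,a.shape[1]+b.shape[1],3),np.uint8);o[:a.shape[0],:a.shape[1]]=a;o[:b.shape[0],a.shape[1]:]=b;cv2.imwrite('mm.png',o)"
```

```text
275.328125 [ 38.  39.  43.  95. 173. 188.]
44.390625 [ 48.  55.  70.  99. 126. 134.]
```

View pics/mm.png

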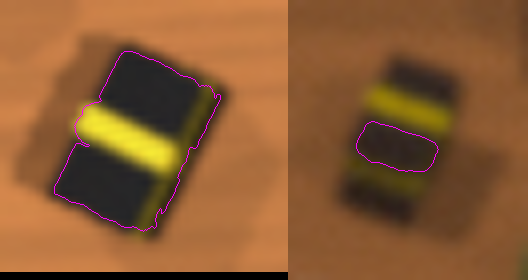

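```bash
sed -i 's/m=((h\[...,2\]<65).*/m=((h[...,2]<(100 if p is ps["top"] else 82))|((h[...,0]>20)\&(h[...,0]<40)\&(h[...,1]>90))).astype(np.uint8); m=cv2.morphologyEx(m,cv2.MORPH_CLOSE,np.ones((9,9)))/' bat.py
python3 - <<'E'
from bat import *
v=[(ps['top'],(196,182,232,216)),(ps['scene'],(400,205,430,240))]
ims=[]
for vv in ([v[0]],[v[1]],v):
    b,ms=fit(vv,(.527,.400,np.linspace(-1.2,1.6,8)),(.064,.036,.046)); print(b.x,b.fun)
for p,c,m in ms:
    x0,y0,x1,y1=c; im=cv2.resize(p['img'][y0:y1,x0:x1,::-1],None,fx=8,fy=8,interpolation=cv2.INTER_CUBIC)
    for mm,col in((m,(255,0,255)),(pred(p,c,b.x,(.064,.036,.046),m.shape),(0,255,0))):
        cn,_=cv2.findContours(mm,0,2); cv2.drawContours(im,cn,-1,col,1)
    im=cv2.copyMakeBorder(im,0,300-im.shape[0],0,0,0); ims.append(im)
cv2.imwrite('pics/mm2.png',np.hstack(ims))
E
```

```text
[ 0.52635186  0.40145989 -0.43211545] 0.10848802468531125
[ 0.5227685   0.40020726 -0.38273702] 0.19613193162667522
[ 0.52561858  0.40067116 -0.4109858 ] 0.3415659355106333
```

View pics/mm2.png

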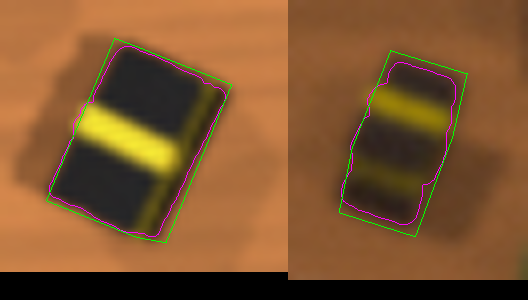

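```bash
python3 - <<'E'
from fit import *
a=atz(T,A((397,395)),.165);b=atz(T,A((404,500)),.165)
print(a,b,np.arctan2((a-b)[1],(a-b)[0]))
yaw=np.arctan2((a-b)[1],(a-b)[0])
print('centre from front end', b+.039*np.array([np.cos(yaw),np.sin(yaw),0]))
im=T['img']; save(T,'z5.png',(315,130,370,170),14)
save(S,'z6.png',(285,225,335,280),12)
q=[0.6878,.0235,.080]
for y in(0.08,0.03,-.03):
  c,s=np.cos(y),np.sin(y)
  for X in((-.039,0,.149),(.039,0,.149),(0,0,.149)):
    w=np.array([q[0]+c*X[0],q[1]+s*X[0],X[2]+.016]); print(y,X,proj(T,w),proj(S,w))
E
```

```text
[0.68095608 0.02130101 0.165     ] [0.64008984 0.01990172 0.165     ] 0.034227268626357395
centre from front end [0.679067   0.02123632 0.165     ]
0.08 (-0.039, 0, 0.149) [341.00253881 145.75343003] [309.07293239 224.59301448]
0.08 (0.039, 0, 0.149) [337.78406917 117.34548336] [310.68969914 243.51919765]
0.08 (0, 0, 0.149) [339.38976376 131.51820875] [309.86711502 233.8898694 ]
0.03 (-0.039, 0, 0.149) [340.27987793 145.81594446] [309.664614  224.5634038]
0.03 (0.039, 0, 0.149) [338.50352854 117.28277983] [310.07686918 243.55038823]
0.03 (0, 0, 0.149) [339.38976376 131.51820875] [309.86711502 233.8898694 ]
-0.03 (-0.039, 0, 0.149) [339.40993854 145.84367644] [310.37515735 224.55811317]
-0.03 (0.039, 0, 0.149) [339.36967582 117.25440596] [309.3409028 243.5553714]
-0.03 (0, 0, 0.149) [339.38976376 131.51820875] [309.86711502 233.8898694 ]
```

View pics/z5.png

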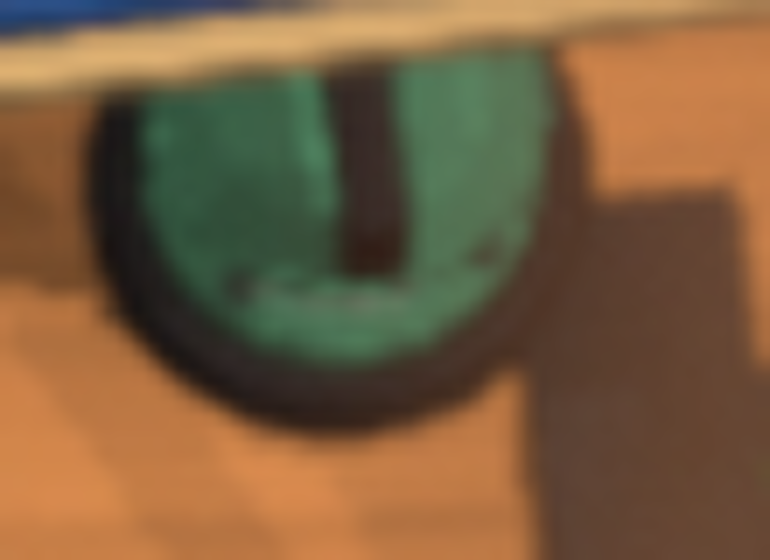

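View pics/z6.png

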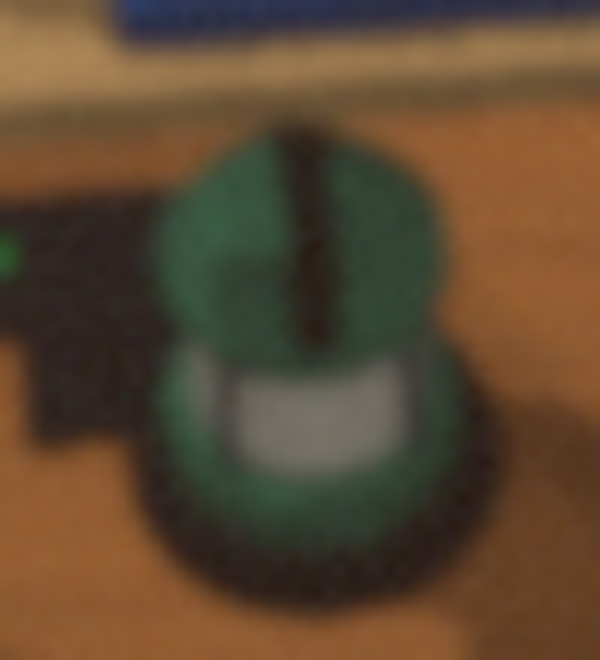

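```bash
cat > mv.py <<'E'
from h import *
from scipy.spatial.transform import Rotation as Ro, Slerp
def Rt(yaw,lean):
    z=np.array([np.sin(lean)*np.cos(yaw),np.sin(lean)*np.sin(yaw),-np.cos(lean)]); y=np.array([np.sin(yaw),-np.cos(yaw),0]); return np.column_stack([np.cross(y,z),y,z])
def rows(wps,show=True,start=None):
    """wps: list of (p,R,n)"""
    o=bot.observe(); p=np.array(o['position']) if start is None else start[0]; R=np.array(o['eef_rot']) if start is None else start[1]; out=[]
    for P,Q,n in wps:
        P=np.array(P); sl=Slerp([0,1],Ro.from_matrix([R,Q]))
        pp,RR=p,R
        for i in range(1,n+1):
            a=i/n; np_=p+a*(P-p); nR=sl(a).as_matrix()
            d=RR.T@(np_-pp)*1000; w=Ro.from_matrix(RR.T@nR).as_rotvec()
            out.append(list(np.round(d,1))+list(np.round(w,3))); pp,RR=np_,nR
        p,R=P,Q
    for r in out: print(','.join('%g'%v for v in r)+',')
    a=np.array(out); print('max',np.abs(a[:,:3]).max(),np.linalg.norm(a[:,3:],axis=1).max())
G=np.array([.688,.0235,.156])
def err(P,Q):
    o=bot.observe(); R=np.array(o['eef_rot']); print('clock',o['clock'],'pos',np.round(o['position'],4),'err mm',np.round(R.T@(np.array(P)-o['position'])*1000,1),'rot',np.round(Ro.from_matrix(R.T@Q).as_rotvec(),3),'F',np.round(o['wrist_force'],1),'op',round(o['opening'],3),'q',np.round(o['joint_positions'],2))
E
python3 - <<'E'
from mv import *
R=Rt(.08,.785); P=G+(.019-.15)*R[:,2]; print(P)
rows([(P,R,18)])
import pickle; T=pickle.load(open('p0.pkl','rb'))['top']
print('clamp tip',atz(T,(434.0,142),.164))
E
```

```text
[0.59570204 0.01610037 0.24866786]
31.5,-27.3,-1,-0.006,0.043,0.014,
31.1,-27.7,0.2,-0.006,0.043,0.014,
30.7,-28.2,1.4,-0.006,0.043,0.014,
30.2,-28.6,2.6,-0.006,0.043,0.014,
29.7,-29,3.7,-0.006,0.043,0.014,
29.1,-29.4,4.8,-0.006,0.043,0.014,
28.5,-29.9,5.9,-0.006,0.043,0.014,
27.8,-30.3,7,-0.006,0.043,0.014,
27.1,-30.7,8,-0.006,0.043,0.014,
26.3,-31.1,9,-0.006,0.043,0.014,
25.4,-31.5,9.9,-0.006,0.043,0.014,
24.5,-31.9,10.8,-0.006,0.043,0.014,
23.6,-32.3,11.7,-0.006,0.043,0.014,
22.6,-32.7,12.5,-0.006,0.043,0.014,
21.6,-33.1,13.3,-0.006,0.043,0.014,
20.6,-33.5,14,-0.006,0.043,0.014,
19.5,-33.8,14.7,-0.006,0.043,0.014,
18.4,-34.2,15.3,-0.006,0.043,0.014,
max 34.2 0.04561797891182817
clamp tip [ 0.65123301 -0.22929735  0.164     ]
```

Request:
{"api": "apply_moves", "payload": {"deltas": [31.5, -27.3, -1, -0.006, 0.043, 0.014, 31.1, -27.7, 0.2, -0.006, 0.043, 0.014, 30.7, -28.2, 1.4, -0.006, 0.043, 0.014, 30.2, -28.6, 2.6, -0.006, 0.043, 0.014, 29.7, -29, 3.7, -0.006, 0.043, 0.014, 29.1, -29.4, 4.8, -0.006, 0.043, 0.014, 28.5, -29.9, 5.9, -0.006, 0.043, 0.014, 27.8, -30.3, 7, -0.006, 0.043, 0.014, 27.1, -30.7, 8, -0.006, 0.043, 0.014, 26.3, -31.1, 9, -0.006, 0.043, 0.014, 25.4, -31.5, 9.9, -0.006, 0.043, 0.014, 24.5, -31.9, 10.8, -0.006, 0.043, 0.014, 23.6, -32.3, 11.7, -0.006, 0.043, 0.014, 22.6, -32.7, 12.5, -0.006, 0.043, 0.014, 21.6, -33.1, 13.3, -0.006, 0.043, 0.014, 20.6, -33.5, 14, -0.006, 0.043, 0.014], "jaw": -1}}

```text
clock: 3.1
position: [0.5697, -0.0437, 0.2543]
eef_rot: [[0.743, 0.08, 0.665], [0.072, -0.997, 0.041], [0.666, 0.018, -0.746]]
wrist_force: [-0.1, -0.0, -1.1]
opening: 0.995
```

```bash
python3 - <<'E'
from mv import *
R=Rt(.08,.785); P=G+(.019-.15)*R[:,2]
err(P,R)
rows([(P,R,6)])
E
```

```text
clock 3.1 pos [ 0.5697 -0.0437  0.2543] err mm [ 19.8 -57.6  23.9] rot [0.012 0.056 0.013] F [-0.1 -0.  -1.1] op 0.995 q [-0.38 -0.3   2.24  0.53  0.6   0.75]
3.3,-9.6,4,0.002,0.009,0.002,
3.2,-9.6,4,0.002,0.009,0.002,
3.2,-9.6,4.1,0.002,0.009,0.002,
3.1,-9.6,4.1,0.002,0.009,0.002,
3.1,-9.6,4.2,0.002,0.009,0.002,
3,-9.6,4.2,0.002,0.009,0.002,
max 9.6 0.009433981132056603
```

Request:
{"api": "apply_moves", "payload": {"deltas": [6.6, -19, 8, 0.004, 0.019, 0.004, 6.6, -19, 8, 0.004, 0.019, 0.004, 6.6, -19.5, 8, 0.004, 0.018, 0.005, 0, 0, 0, 0, 0, 0, 0, 0, 0, 0, 0, 0]}}

```text
clock: 3.6
position: [0.5965, 0.0248, 0.2502]
eef_rot: [[0.702, 0.089, 0.706], [0.062, -0.996, 0.064], [0.709, -0.001, -0.705]]
wrist_force: [-0.5, 0.6, 0.0]
opening: 0.995
```

```bash
python3 - <<'E'
from mv import *
R=Rt(.08,.785); P=G+(.019-.15)*R[:,2]
err(P,R)
t=bot.get_image('top'); s=bot.get_image('scene')
save(t,'t1.png',(280,70,420,190),5); save(s,'s1.png',(240,160,380,280),5)
o=bot.observe(); print(proj(t,o['position']),proj(s,o['position']))
rows([(G+.019*R[:,2],R,8)])
E
```

```text
clock 3.6 pos [0.5965 0.0248 0.2502] err mm [-2.2  8.6 -0. ] rot [-0.007 -0.004  0.006] F [-0.5  0.6  0. ] op 0.995 q [-0.22 -0.25  2.23  0.51  0.46  0.88]
[340.72400732 160.65424482] [309.69656962 195.26069496]
-0.3,1.1,18.8,-0.001,-0,0.001,
-0.3,1.1,18.8,-0.001,-0,0.001,
-0.3,1.1,18.8,-0.001,-0,0.001,
-0.3,1,18.8,-0.001,-0,0.001,
-0.3,1,18.8,-0.001,-0,0.001,
-0.3,1,18.8,-0.001,-0,0.001,
-0.3,1,18.8,-0.001,-0,0.001,
-0.3,1,18.8,-0.001,-0,0.001,
max 18.8 0.001414213562373095
```

View pics/t1.png

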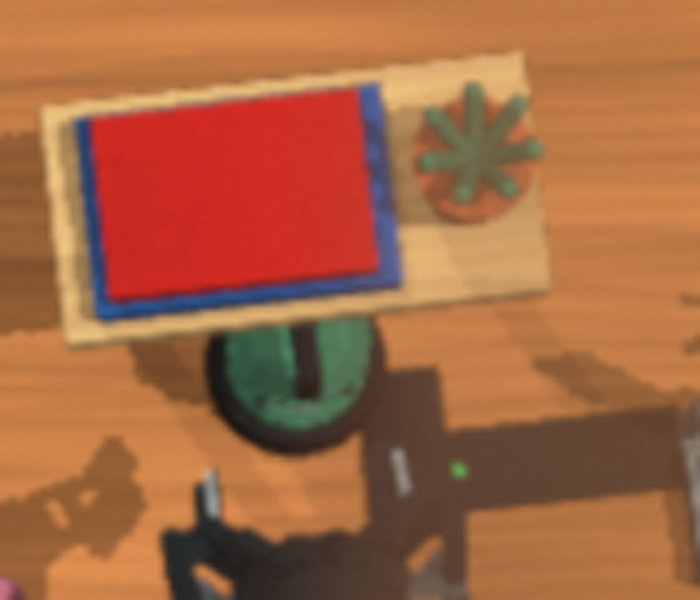

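View pics/s1.png

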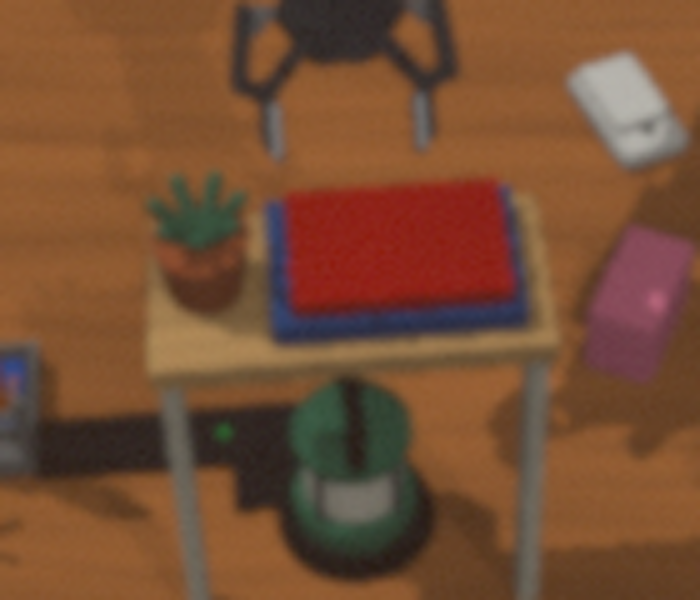

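Request:
{"api": "apply_moves", "payload": {"deltas": [-0.7, 2.8, 18, -0.002, -0.001, 0.002, -0.7, 2.8, 18, -0.002, -0.001, 0.002, -0.7, 2.8, 18, -0.002, -0.001, 0.002, 0, 0, 18, 0, 0, 0, 0, 0, 18, 0, 0, 0, 0, 0, 0, 0, 0, 0, 0, 0, 0, 0, 0, 0]}}

```text
clock: 4.4
position: [0.6627, 0.0111, 0.188]
eef_rot: [[0.701, 0.067, 0.71], [0.049, -0.998, 0.046], [0.712, 0.003, -0.702]]
wrist_force: [0.8, 0.1, -0.2]
opening: 0.997
```

```bash
python3 - <<'E'
from mv import *
R=Rt(.08,.785); P=G+(.019)*R[:,2]
err(P,R)
E
```

```text
clock 4.4 pos [0.6627 0.0111 0.188 ] err mm [ -4.5 -11.   60. ] rot [ 0.011 -0.007 -0.007] F [ 0.8  0.1 -0.2] op 0.997 q [-0.21  0.    2.13  0.69  0.31  0.71]
```

```bash
python3 - <<'E'
from mv import *
R=Rt(.08,.70); P=G+(.019-.06)*R[:,2]
err(P,R); rows([(P,R,4)])
E
```

```text
clock 4.4 pos [0.6627 0.0111 0.188 ] err mm [ -0.6 -10.4   0.2] rot [ 0.011 -0.092 -0.007] F [ 0.8  0.1 -0.2] op 0.997 q [-0.21  0.    2.13  0.69  0.31  0.71]
-0.2,-2.6,0,0.003,-0.023,-0.002,
-0.2,-2.6,0.1,0.003,-0.023,-0.002,
-0.1,-2.6,0.1,0.003,-0.023,-0.002,
-0.1,-2.6,0.1,0.003,-0.023,-0.002,
max 2.6 0.02328089345364563
```

Request:
{"api": "apply_moves", "payload": {"deltas": [0, -2.6, 0, 0.003, -0.023, -0.002, 0, -2.6, 0, 0.003, -0.023, -0.002, 0, -2.6, 0, 0.003, -0.023, -0.002, 0, 0, 0, 0, 0, 0, 0, 0, 0, 0, 0, 0]}}

```text
clock: 4.9
position: [0.6611, 0.0158, 0.1926]
eef_rot: [[0.746, 0.074, 0.662], [0.057, -0.997, 0.047], [0.664, 0.003, -0.748]]
wrist_force: [0.1, -0.2, -0.8]
opening: 1.002
```

```bash
python3 - <<'E'
from mv import *
R=Rt(.08,.70); P=G+(.019-.06)*R[:,2]
err(P,R); P=G+.019*R[:,2]; rows([(P,R,4)])
E
```

```text
clock 4.9 pos [0.6611 0.0158 0.1926] err mm [-2.7 -5.5  4.6] rot [ 0.006 -0.026 -0.003] F [ 0.1 -0.2 -0.8] op 1.002 q [-0.2   0.    2.09  0.49  0.38  0.9 ]
-1.1,-1.5,16.1,0.001,-0.006,-0.001,
-1,-1.4,16.1,0.001,-0.006,-0.001,
-0.9,-1.4,16.2,0.001,-0.006,-0.001,
-0.8,-1.4,16.2,0.001,-0.006,-0.001,
max 16.2 0.006164414002968976
```

Request:
{"api": "apply_moves", "payload": {"deltas": [-1, -2.5, 2, 0.003, -0.013, -0.001, -1, -2.5, 5, 0.003, -0.013, -0.001, 0, 0, 10, 0, 0, 0, 0, 0, 10, 0, 0, 0, 0, 0, 10, 0, 0, 0, 0, 0, 0, 0, 0, 0]}}

```text
clock: 5.5
position: [0.6842, 0.0227, 0.1601]
eef_rot: [[0.764, 0.079, 0.64], [0.06, -0.997, 0.052], [0.642, -0.001, -0.766]]
wrist_force: [-0.3, 0.8, 0.3]
opening: 0.998
```

```bash
python3 - <<'E'
from mv import *
R=Rt(.08,.70);  P=G+.019*R[:,2]; err(P,R); rows([(P,R,3)])
E
```

```text
clock 5.5 pos [0.6842 0.0227 0.1601] err mm [ 0.4 -0.5 24.6] rot [-0.     0.003 -0.002] F [-0.3  0.8  0.3] op 0.998 q [-0.17  0.1   2.04  0.49  0.35  0.91]
0.1,-0.2,8.2,-0,0.001,-0.001,
0.1,-0.2,8.2,-0,0.001,-0.001,
0.1,-0.2,8.2,-0,0.001,-0.001,
max 8.2 0.001414213562373095
```

Request:
{"api": "apply_moves", "payload": {"deltas": [0, -0.2, 8, 0, 0, 0, 0, -0.2, 8, 0, 0, 0, 0, -0.2, 8, 0, 0, 0, 0, 0, 0, 0, 0, 0, 0, 0, 0, 0, 0, 0]}}

```text
clock: 6.0
position: [0.7008, 0.0248, 0.1384]
eef_rot: [[0.765, 0.079, 0.639], [0.06, -0.997, 0.052], [0.641, -0.002, -0.768]]
wrist_force: [0.9, -0.6, -1.0]
opening: 0.998
```

```bash
python3 - <<'E'
from mv import *
R=Rt(.08,.70);  P=G+.019*R[:,2]; err(P,R); 
s=bot.get_image('scene'); save(s,'s2.png',(250,170,370,270),6)
t=bot.get_image('top'); save(t,'t2.png',(290,80,410,180),6)
E
```

```text
clock 6.0 pos [0.7008 0.0248 0.1384] err mm [ 1.5  0.2 -2.7] rot [-0.001  0.005 -0.002] F [ 0.9 -0.6 -1. ] op 0.998 q [-0.17  0.17  2.01  0.53  0.32  0.88]
```

View pics/s2.png

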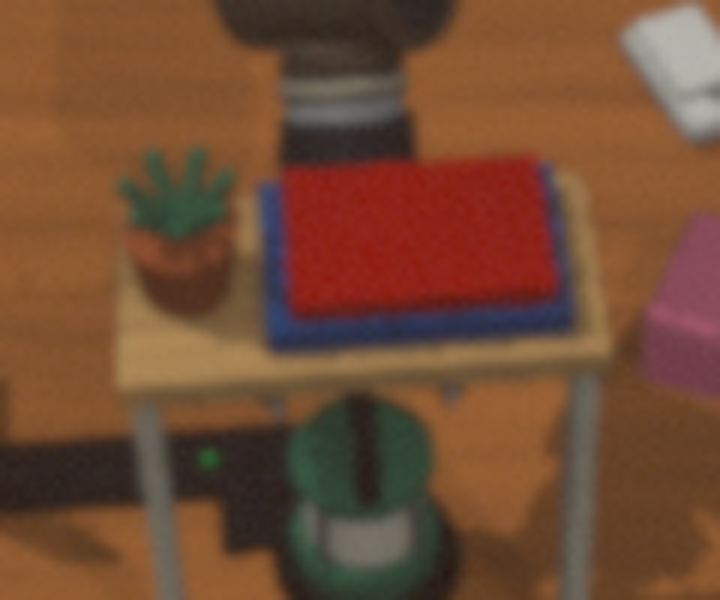

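View pics/t2.png

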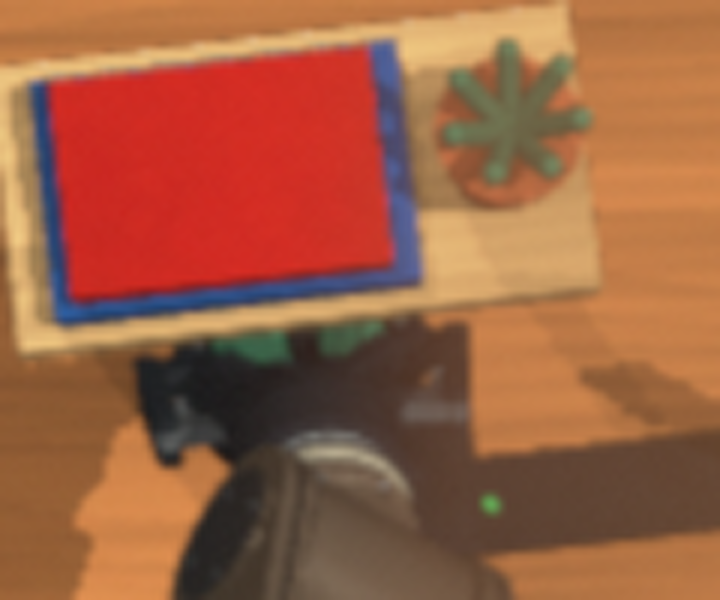

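Request:
{"api": "apply_moves", "payload": {"deltas": [0.5, 0, -1, 0, 0, 0, 0, 0, 0, 0, 0, 0, 0, 0, 0, 0, 0, 0, 0, 0, 0, 0, 0, 0, 0, 0, 0, 0, 0, 0, 0, 0, 0, 0, 0, 0, 0, 0, 0, 0, 0, 0, 0, 0, 0, 0, 0, 0], "jaw": 1, "grip_force": 80}}

```text
clock: 6.9
position: [0.7005, 0.0245, 0.1415]
eef_rot: [[0.764, 0.078, 0.641], [0.059, -0.997, 0.051], [0.643, -0.002, -0.766]]
wrist_force: [0.0, -0.6, -1.2]
opening: 0.154
```

```bash
python3 - <<'E'
from mv import *
R=Rt(.08,.70);  P=G+.019*R[:,2]; err(P,R); o=bot.observe(); print(o['moment'])
o=bot.observe(); R=np.array(o['eef_rot']); p=o['position']
rows([(p+[0,0,.011],R,3)])
E
```

```text
clock 6.9 pos [0.7005 0.0245 0.1415] err mm [-0.3 -0.  -0.2] rot [ 0.     0.002 -0.003] F [ 0.  -0.6 -1.2] op 0.154 q [-0.17  0.17  2.01  0.52  0.32  0.88]
[0.04994684 0.22212971 0.03219575]
2.4,-0,-2.8,0,-0,-0,
2.4,-0,-2.8,0,0,0,
2.4,-0,-2.8,0,0,0,
max 2.8 0.0
```

Request:
{"api": "apply_moves", "payload": {"deltas": [2.4, 0, -2.8, 0, 0, 0, 2.4, 0, -2.8, 0, 0, 0, 2.4, 0, -2.8, 0, 0, 0, 0, 0, 0, 0, 0, 0]}}

```text
clock: 7.3
position: [0.6969, 0.0254, 0.1475]
eef_rot: [[0.771, 0.081, 0.632], [0.06, -0.997, 0.054], [0.634, -0.004, -0.773]]
wrist_force: [0.0, -0.0, -3.9]
opening: 0.154
```

```bash
python3 - <<'E'
from mv import *
R=Rt(.08,.70);  P=G+.019*R[:,2]; err(P+[0,0,.011],R); o=bot.observe(); print(o['moment'])
save(bot.get_image('scene'),'s3.png',(250,170,370,270),6)
R=np.array(o['eef_rot']); p=o['position']
rows([(p+[-.12,-.0096,0],R,8)])
E
```

```text
clock 7.3 pos [0.6969 0.0254 0.1475] err mm [ 5.6  1.2 -1.8] rot [-0.003  0.013 -0.002] F [ 0.  -0.  -3.9] op 0.154 q [-0.17  0.15  2.01  0.49  0.34  0.92]
[-0.10966345  0.67605256  0.00355712]
-11.6,-0,-9.6,-0,0,-0,
-11.6,-0,-9.6,-0,0,-0,
-11.6,-0,-9.6,-0,0,-0,
-11.6,-0,-9.6,-0,0,-0,
-11.6,-0,-9.6,-0,0,-0,
-11.6,-0,-9.6,-0,0,-0,
-11.6,-0,-9.6,-0,0,-0,
-11.6,-0,-9.6,-0,0,-0,
max 11.6 0.0
```

View pics/s3.png

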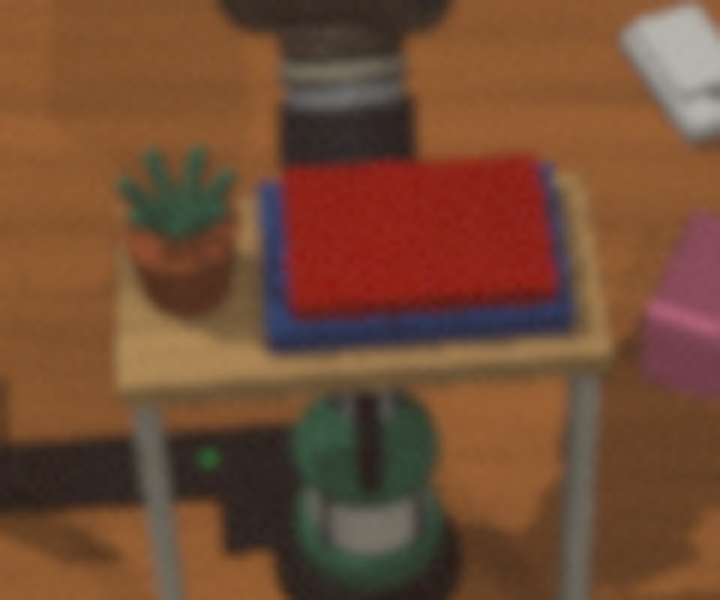

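Request:
{"api": "apply_moves", "payload": {"deltas": [2.5, 0.4, -1, 0, 0.006, 0, 2.5, 0.4, -1, 0, 0.006, 0, 2, 0.4, -1, 0, 0.004, 0, 0, 0, 0, 0, 0, 0]}}

```text
clock: 7.75
position: [0.6996, 0.0248, 0.1529]
eef_rot: [[0.762, 0.081, 0.642], [0.059, -0.997, 0.056], [0.645, -0.005, -0.765]]
wrist_force: [-0.1, -0.3, -4.0]
opening: 0.15
```

```bash
python3 - <<'E'
from mv import *
R=Rt(.08,.70);  P=G+.019*R[:,2]; err(P+[0,0,.011],R); o=bot.observe(); print(o['moment'])
R=np.array(o['eef_rot']); p=o['position']
rows([(p+[-.12,-.0096,0],R,8)])
E
```

```text
clock 7.75 pos [0.6996 0.0248 0.1529] err mm [0.1 0.3 0.8] rot [-0.004 -0.    -0.002] F [-0.1 -0.3 -4. ] op 0.15 q [-0.17  0.15  2.01  0.51  0.34  0.89]
[-0.14885696  0.76421125 -0.05290442]
-11.5,-0,-9.7,0,0,-0,
-11.5,-0,-9.7,0,0,0,
-11.5,-0,-9.7,0,0,0,
-11.5,-0,-9.7,0,0,0,
-11.5,-0,-9.7,0,0,0,
-11.5,-0,-9.7,0,0,0,
-11.5,-0,-9.7,0,0,0,
-11.5,-0,-9.7,0,0,0,
max 11.5 0.0
```

Request:
{"api": "apply_moves", "payload": {"deltas": [-5, 0, -4.2, 0, 0, 0, -7.7, 0, -6.5, 0, 0, 0, -7.7, 0, -6.5, 0, 0, 0, -7.7, 0, -6.5, 0, 0, 0]}}

```text
clock: 8.15
position: [0.6608, 0.0216, 0.153]
eef_rot: [[0.762, 0.082, 0.642], [0.06, -0.997, 0.056], [0.645, -0.005, -0.765]]
wrist_force: [0.9, 0.0, -4.8]
opening: 0.146
```

```bash
python3 - <<'E'
from mv import *
R=Rt(.08,.70);  P=G+.019*R[:,2]; err(P+[-.12,-.0096,.011],R); o=bot.observe(); print(o['moment'])
rows([(P+[-.12,-.0096,.011],R,6)])
E
```

```text
clock 8.15 pos [0.6608 0.0216 0.153 ] err mm [-62.1   0.1 -51.7] rot [-0.005 -0.001 -0.001] F [ 0.9  0.  -4.8] op 0.146 q [-0.19  0.06  2.1   0.55  0.34  0.84]
[-0.09658829  0.7817626   0.01183987]
-10.4,0,-8.6,-0.001,-0,-0,
-10.4,0,-8.6,-0.001,-0,-0,
-10.4,0,-8.6,-0.001,-0,-0,
-10.4,0,-8.6,-0.001,-0,-0,
-10.4,0,-8.6,-0.001,-0,-0,
-10.4,0,-8.6,-0.001,-0,-0,
max 10.4 0.001
```

Request:
{"api": "apply_moves", "payload": {"deltas": [-10.4, 0, -8.6, 0, 0, 0, -10.4, 0, -8.6, 0, 0, 0, -10.4, 0, -8.6, 0, 0, 0, -10.4, 0, -8.6, 0, 0, 0, -10.4, 0, -8.6, 0, 0, 0, -10.4, 0, -8.6, 0, 0, 0, 0, 0, 0, 0, 0, 0]}}

```text
clock: 8.85
position: [0.5695, 0.0153, 0.1506]
eef_rot: [[0.763, 0.082, 0.641], [0.06, -0.997, 0.056], [0.644, -0.004, -0.765]]
wrist_force: [-0.3, 0.3, -4.4]
opening: 0.149
```

```bash
python3 - <<'E'
from mv import *
R=Rt(.08,.70);  P=G+.019*R[:,2]; err(P+[-.12,-.0096,.011],R); o=bot.observe(); print(o['moment'])
save(bot.get_image('scene'),'s4.png',(230,130,390,250),5)
R0=np.array(o['eef_rot']); p=o['position']; g=p-.019*R0[:,2]
# waypoint: up & toward coaster
C=np.array([.531,-.3995,0])
dz=.10
Rz=lambda a: Ro.from_rotvec([0,0,a]).as_matrix()
def pose(gp,yaw): R=Rz(yaw)@R0; return gp+.019*R[:,2],R
a=pose(g+[-.02,-.03,.07],-.05); b=pose(np.array([.50,-.20,g[2]+.10]),-.3); c=pose(np.array([C[0],C[1],g[2]+.06]),-.55)
rows([(a[0],a[1],4),(b[0],b[1],7),(c[0],c[1],8)])
print(g,c)
E
```

```text
clock 8.85 pos [0.5695 0.0153 0.1506] err mm [9.3 1.3 5.4] rot [-0.005  0.001 -0.001] F [-0.3  0.3 -4.4] op 0.149 q [-0.25 -0.15  2.31  0.62  0.37  0.73]
[-0.08413534  0.79967953  0.01874865]
6.7,7.1,-17,-0.008,-0,0.01,
6.8,7.1,-17,-0.008,-0,0.01,
6.9,7.2,-16.9,-0.008,-0,0.01,
6.9,7.3,-16.9,-0.008,-0,0.01,
-1.9,26.5,-7.4,-0.023,0,0.027,
-1.2,26.7,-6.8,-0.023,0,0.027,
-0.5,26.9,-6.1,-0.023,0,0.027,
0.3,27.1,-5.5,-0.023,0,0.027,
1,27.2,-4.9,-0.023,0,0.027,
1.8,27.2,-4.3,-0.023,0,0.027,
2.5,27.3,-3.7,-0.023,0,0.027,
3.8,23.9,9.6,-0.02,0,0.024,
4.4,23.6,10.1,-0.02,0,0.024,
5,23.3,10.6,-0.02,0,0.024,
5.5,23,11,-0.02,0,0.024,
6.1,22.6,11.5,-0.02,0,0.024,
6.6,22.2,11.9,-0.02,0,0.024,
7.1,21.8,12.4,-0.02,0,0.024,
7.6,21.4,12.8,-0.02,0,0.024,
max 27.3 0.0354682957019364
[0.55735282 0.01420571 0.16511121] (array([ 0.54194224, -0.40495878,  0.21056924]), array([[ 0.68189317, -0.45094586,  0.57590758],
       [-0.34760148, -0.89254107, -0.28730412],
       [ 0.64357977, -0.00427561, -0.7653671 ]]))
```

View pics/s4.png

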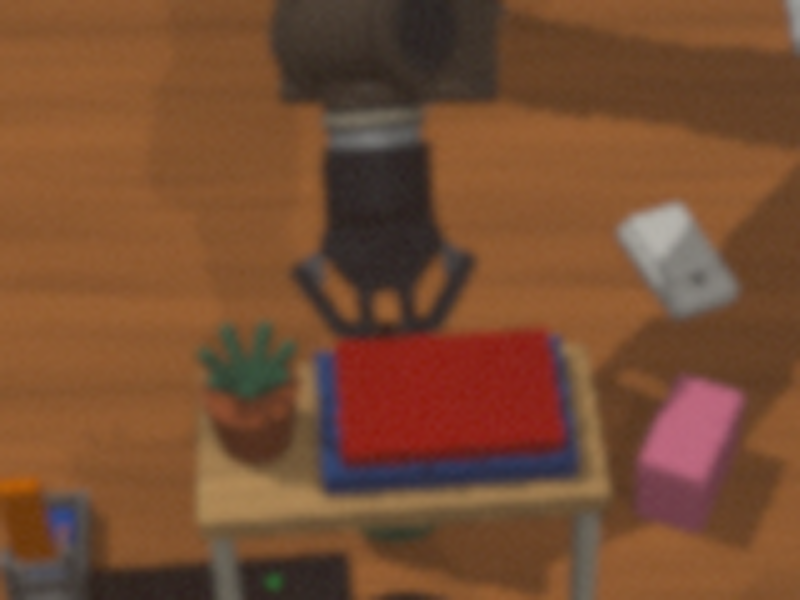

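```bash
cat >> mv.py <<'E'
Rz=lambda a: Ro.from_rotvec([0,0,a]).as_matrix()
Cc=np.array([.531,-.3995,0])
E
python3 - <<'E'
from mv import *
o=bot.observe();R0=np.array(o['eef_rot']); p=o['position']; g=p-.019*R0[:,2]
np.save('R0.npy',R0)
def pose(gp,yaw): R=Rz(yaw)@R0; return gp+.019*R[:,2],R
a=pose(g+[-.01,-.03,.07],-.05); b=pose(np.array([.53,-.20,g[2]+.10]),-.3)
rows([(a[0],a[1],4),(b[0],b[1],7)])
E
```

```text
8.9,7.4,-15.4,-0.008,0,0.01,
9,7.4,-15.3,-0.008,0,0.01,
9.1,7.4,-15.3,-0.008,0,0.01,
9.1,7.5,-15.2,-0.008,0,0.01,
0.2,26.6,-5.6,-0.023,0,0.027,
0.9,26.7,-5,-0.023,0,0.027,
1.6,26.8,-4.4,-0.023,0,0.027,
2.3,26.8,-3.8,-0.023,0,0.027,
3.1,26.8,-3.1,-0.023,0,0.027,
3.8,26.8,-2.5,-0.023,0,0.027,
4.5,26.7,-1.9,-0.023,0,0.027,
max 26.8 0.0354682957019364
```

Request:
{"api": "apply_moves", "payload": {"deltas": [8.9, 7.4, -15.4, -0.008, 0, 0.01, 9, 7.4, -15.3, -0.008, 0, 0.01, 9.1, 7.4, -15.3, -0.008, 0, 0.01, 9.1, 7.5, -15.2, -0.008, 0, 0.01, 0.2, 20, -5.6, -0.018, 0, 0.02, 0.9, 26, -5, -0.023, 0, 0.027, 1.6, 26, -4.4, -0.023, 0, 0.027, 2.3, 26, -3.8, -0.023, 0, 0.027, 3.1, 26, -3.1, -0.023, 0, 0.027, 3.8, 26, -2.5, -0.023, 0, 0.027, 2, 12, -1, -0.01, 0, 0.012, 0, 0, 0, 0, 0, 0]}}

```text
clock: 10.1
position: [0.5458, -0.1856, 0.2577]
eef_rot: [[0.745, -0.198, 0.637], [-0.149, -0.98, -0.13], [0.65, 0.001, -0.76]]
wrist_force: [-0.5, 0.1, -4.7]
opening: 0.15
```

```bash
python3 - <<'E'
from mv import *
R0=np.load('R0.npy'); o=bot.observe(); R=np.array(o['eef_rot'])
dR=Ro.from_matrix(R@R0.T).as_rotvec(); print('world rot since',dR, 'grip',o['position']-.019*R[:,2],'q',np.round(o['joint_positions'],2),o['wrist_force'])
def pose(gp,yaw): R=Rz(yaw)@R0; return gp+.019*R[:,2],R
c=pose(np.array([Cc[0],Cc[1],.165+.06]),-.5)
rows([(c[0],c[1],9)])
E
```

```text
world rot since [-0.0055785  -0.00740245 -0.28079775] grip [ 0.53370211 -0.18308561  0.27215463] q [-0.62 -0.29  2.21  0.48  0.61  0.83] [-0.4787459   0.1079425  -4.66409862]
-0.1,23.9,6.9,-0.015,-0.001,0.019,
0.4,23.8,7.3,-0.015,-0.001,0.019,
0.8,23.7,7.6,-0.015,-0.001,0.019,
1.3,23.5,8,-0.015,-0.001,0.019,
1.7,23.4,8.3,-0.015,-0.001,0.019,
2.2,23.2,8.7,-0.015,-0.001,0.019,
2.6,23,9,-0.015,-0.001,0.019,
3.1,22.8,9.4,-0.015,-0.001,0.019,
3.5,22.6,9.7,-0.015,-0.001,0.019,
max 23.9 0.024228082879171435
```

Request:
{"api": "apply_moves", "payload": {"deltas": [0, 18, 5, -0.012, -0.001, 0.014, 0.4, 23.8, 7.3, -0.015, -0.001, 0.019, 0.8, 23.7, 7.6, -0.015, -0.001, 0.019, 1.3, 23.5, 8, -0.015, -0.001, 0.019, 1.7, 23.4, 8.3, -0.015, -0.001, 0.019, 2.2, 23.2, 8.7, -0.015, -0.001, 0.019, 2.6, 23, 9, -0.015, -0.001, 0.019, 3.1, 22.8, 9.4, -0.015, -0.001, 0.019, 1.7, 10, 5, -0.008, 0, 0.009, 0, 0, 0, 0, 0, 0]}}

```text
clock: 11.1
position: [0.5483, -0.3803, 0.2075]
eef_rot: [[0.708, -0.381, 0.594], [-0.3, -0.925, -0.234], [0.639, -0.012, -0.769]]
wrist_force: [0.6, -0.2, -4.2]
opening: 0.149
```

```bash
python3 - <<'E'
from mv import *
R0=np.load('R0.npy'); o=bot.observe(); R=np.array(o['eef_rot'])
dR=Ro.from_matrix(R@R0.T).as_rotvec(); print('world rot since',dR, 'grip',o['position']-.019*R[:,2],'q',np.round(o['joint_positions'],2),o['wrist_force'])
def pose(gp,yaw): R=Rz(yaw)@R0; return gp+.019*R[:,2],R
c=pose(np.array([Cc[0],Cc[1],.20]),-.52)
rows([(c[0],c[1],4)])
save(bot.get_image('scene'),'s5.png',(150,120,290,260),4); save(bot.get_image('top'),'t5.png',(400,100,540,240),4)
E
```

```text
world rot since [ 0.00991835  0.00604511 -0.47217368] grip [ 0.53702863 -0.37588601  0.22213776] q [-0.88  0.01  2.04  0.63  0.55  0.64] [ 0.6241381  -0.19280296 -4.1858103 ]
-2.8,6.3,4.7,-0.009,0.002,0.008,
-2.8,6.3,4.8,-0.009,0.002,0.008,
-2.7,6.2,4.8,-0.009,0.002,0.008,
-2.7,6.2,4.9,-0.009,0.002,0.008,
max 6.3 0.012206555615733703
```

View pics/s5.png

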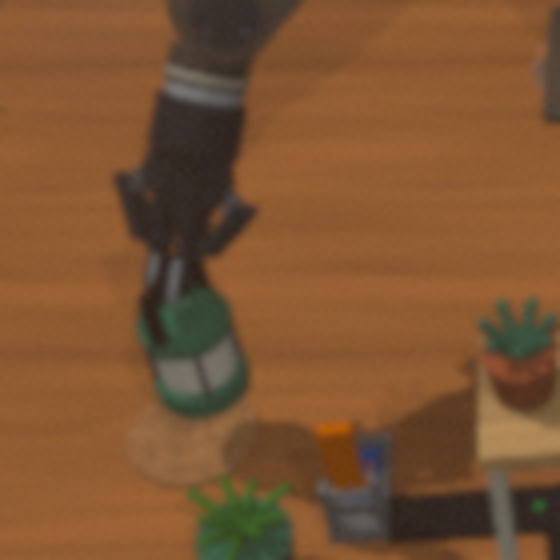

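View pics/t5.png

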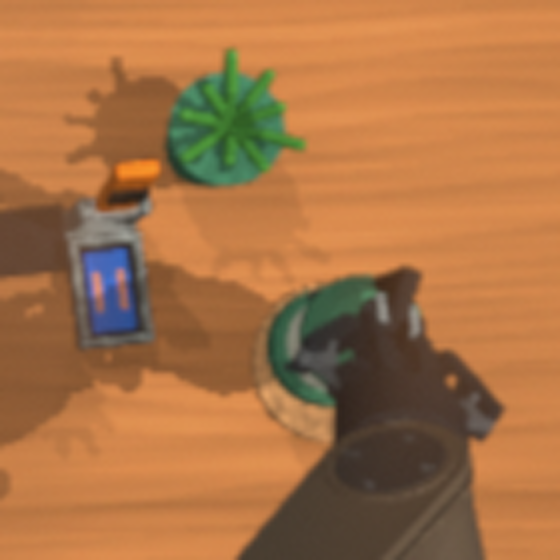

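```bash
cat > ov.py <<'E'
from mv import *
def overlay(name,crop,s,g,out,axis=(0,0,1)):
    p=bot.get_image(name); x0,y0,x1,y1=crop
    im=cv2.resize(p['img'][y0:y1,x0:x1,::-1],None,fx=s,fy=s,interpolation=cv2.INTER_CUBIC)
    for h,r,c in((-.14,.042,(0,255,255)),(-.04,.05,(255,0,255))):
        pts=[((proj(p,g+[r*np.cos(a),r*np.sin(a),h])-[x0,y0]+.5)*s-.5) for a in np.linspace(0,6.28,50)]
        cv2.polylines(im,[np.round(pts).astype(int)],True,c,1)
    cv2.imwrite('pics/'+out,im)
E
python3 - <<'E'
from ov import *
o=bot.observe(); R=np.array(o['eef_rot']); g=o['position']-.019*R[:,2]
overlay('scene',(170,150,250,260),5,g,'o1.png'); overlay('top',(440,140,540,240),5,g,'o2.png')
a=cv2.imread('pics/o1.png');b=cv2.imread('pics/o2.png')
h=max(a.shape[0],b.shape[0]); a=cv2.copyMakeBorder(a,0,h-a.shape[0],0,0,0);b=cv2.copyMakeBorder(b,0,h-b.shape[0],0,0,0); b=b[:,:400]
cv2.imwrite('pics/o3.png',np.hstack([a[:, :400],b]))
E
```

```text
(no output)
```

View pics/o3.png

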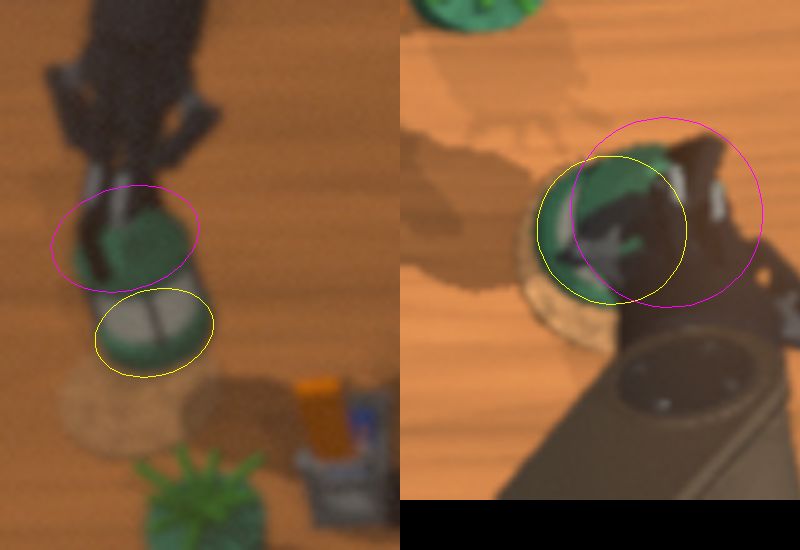

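Request:
{"api": "apply_moves", "payload": {"deltas": [-2.8, 6.3, 4.7, -0.009, 0.002, 0.008, -2.8, 6.3, 4.8, -0.009, 0.002, 0.008, -2.7, 6.2, 4.8, -0.009, 0.002, 0.008, 0, 0, 0, 0, 0, 0, 0, 0, 0, 0, 0, 0]}}

```text
clock: 11.8
position: [0.5437, -0.3968, 0.1913]
eef_rot: [[0.694, -0.413, 0.59], [-0.319, -0.911, -0.262], [0.645, -0.006, -0.764]]
wrist_force: [0.7, 0.1, -4.9]
opening: 0.151
```

```bash
cat >> mv.py <<'E'
def pose(gp,yaw): R=Rz(yaw)@np.load('R0.npy'); return np.array(gp)+.019*R[:,2],R
def st():
    R0=np.load('R0.npy'); o=bot.observe(); R=np.array(o['eef_rot'])
    dR=Ro.from_matrix(R@R0.T).as_rotvec(); print('rot since',np.round(dR,4), 'grip',np.round(o['position']-.019*R[:,2],4),'q',np.round(o['joint_positions'],2),np.round(o['wrist_force'],1),o['clock'],o['opening'])
    return dR[2]
E
python3 - <<'E'
from mv import *
y=st(); c=pose([Cc[0],Cc[1],.165],y)
rows([(c[0],c[1],4)])
E
```

```text
rot since [ 0.0024 -0.0011 -0.5071] grip [ 0.5325 -0.3918  0.2058] q [-0.89  0.04  2.04  0.66  0.5   0.61] [ 0.7  0.1 -4.9] 11.8 0.15087879684447303
-6.2,2,8.1,-0,-0,-0,
-6.2,2,8.1,-0,-0,-0,
-6.2,2,8.1,-0,-0,-0,
-6.2,2,8.1,-0,-0,-0,
max 8.1 0.0
```

Request:
{"api": "apply_moves", "payload": {"deltas": [-6.2, 2.2, 8.1, 0, 0, 0, -6.2, 2.2, 8.1, 0, 0, 0, -6.2, 2.2, 8.1, 0, 0, 0, -6.2, 2.2, 8.1, 0, 0, 0, 0, 0, 0, 0, 0, 0, 0, 0, 0, 0, 0, 0]}}

```text
clock: 12.4
position: [0.5427, -0.4069, 0.1513]
eef_rot: [[0.692, -0.414, 0.591], [-0.318, -0.91, -0.265], [0.648, -0.005, -0.762]]
wrist_force: [-0.1, -0.3, -3.5]
opening: 0.152
```

```bash
python3 - <<'E'
from mv import *
y=st(); c=pose([Cc[0],Cc[1],.152],y)
rows([(c[0],c[1],3)])
E
```

```text
rot since [ 0.0007 -0.0044 -0.5083] grip [ 0.5314 -0.4019  0.1657] q [-0.91  0.11  2.05  0.78  0.45  0.47] [-0.1 -0.3 -3.5] 12.4 0.15212273638102367
-3.3,-0.6,3.2,-0,-0.001,-0,
-3.3,-0.6,3.2,-0,-0.001,-0,
-3.3,-0.6,3.2,-0,-0.001,-0,
max 3.3 0.001
```

Overlay check of the base against the coaster while 19 mm above it.

```bash
python3 - <<'E'
from ov import *
o=bot.observe(); R=np.array(o['eef_rot']); g=o['position']-.019*R[:,2]
ims=[]
for n,c in (('scene',(160,180,240,270)),('top',(440,140,520,230))):
    p=bot.get_image(n); s=5
    im=cv2.resize(p['img'][c[1]:c[3],c[0]:c[2],::-1],None,fx=s,fy=s,interpolation=cv2.INTER_CUBIC)
    for ctr,r,z,col in((g,.042,g[2]-.1406,(0,255,255)),(Cc,.06,.006,(255,0,0))):
        pts=[((proj(p,[ctr[0]+r*np.cos(a),ctr[1]+r*np.sin(a),z])-c[:2]+.5)*s-.5) for a in np.linspace(0,6.28,60)]
        cv2.polylines(im,[np.round(pts).astype(int)],True,col,1)
    ims.append(im)
cv2.imwrite('pics/o4.png',np.hstack(ims))
E
```

```text
(no output)
```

View pics/o4.png

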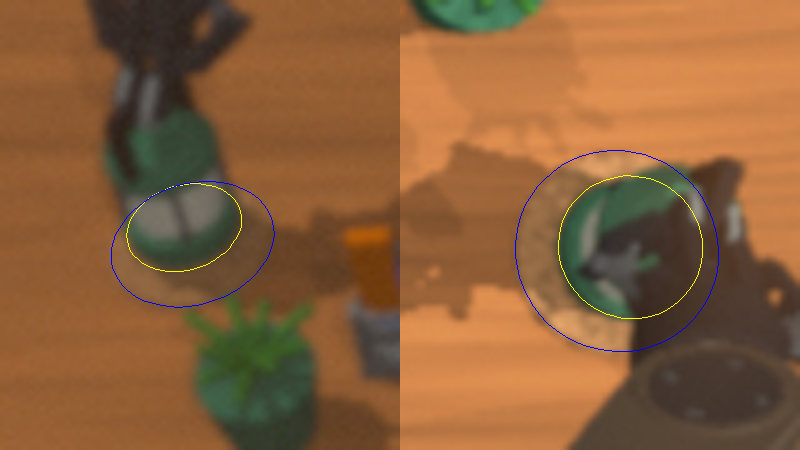

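Request:
{"api": "apply_moves", "payload": {"deltas": [-2.6, -0.7, 3.1, 0, 0, 0, -2.6, -0.7, 3.1, 0, -0.001, 0, -2.6, -0.7, 3.1, 0, -0.001, 0, 0, 0, 0, 0, 0, 0]}}

```text
clock: 12.9
position: [0.5445, -0.4051, 0.1406]
eef_rot: [[0.692, -0.413, 0.592], [-0.317, -0.911, -0.266], [0.648, -0.003, -0.761]]
wrist_force: [-0.2, -0.8, -5.2]
opening: 0.15
```

```bash
python3 - <<'E'
from mv import *
st()
E
```

```text
rot since [-0.0011 -0.005  -0.5076] grip [ 0.5332 -0.4     0.155 ] q [-0.9   0.13  2.06  0.81  0.43  0.44] [-0.2 -0.8 -5.2] 12.9 0.14975868305252757
```

Request:
{"api": "apply_moves", "payload": {"deltas": [-1.5, 0, 1.5, 0, -0.001, 0, -1.5, 0, 1.5, 0, -0.001, 0, -1.5, 0, 1.5, 0, -0.001, 0, 0, 0, 0, 0, 0, 0]}}

```text
clock: 13.3
position: [0.5441, -0.4048, 0.1336]
eef_rot: [[0.694, -0.413, 0.589], [-0.317, -0.911, -0.265], [0.646, -0.003, -0.763]]
wrist_force: [-0.8, -0.1, -5.2]
opening: 0.149
```

```bash
python3 - <<'E'
from mv import *
st()
E
```

```text
rot since [-0.0006 -0.0018 -0.5076] grip [ 0.5329 -0.3998  0.1481] q [-0.9   0.14  2.06  0.82  0.42  0.42] [-0.8 -0.1 -5.2] 13.3 0.14850289981821163
```

Request:
{"api": "apply_moves", "payload": {"deltas": [-0.6, 0, 0.8, 0, 0, 0, -0.6, 0, 0.8, 0, 0, 0, 0, 0, 0, 0, 0, 0]}}

```text
clock: 13.6
position: [0.5443, -0.4051, 0.1317]
eef_rot: [[0.694, -0.413, 0.59], [-0.317, -0.911, -0.265], [0.646, -0.003, -0.763]]
wrist_force: [0.0, 0.3, -4.8]
opening: 0.149
```

```bash
python3 - <<'E'
from mv import *
st(); print(bot.observe()['moment'])
E
```

```text
rot since [-0.0009 -0.0022 -0.5079] grip [ 0.5331 -0.4001  0.1462] q [-0.9   0.15  2.06  0.83  0.42  0.41] [ 0.   0.3 -4.8] 13.6 0.14910578716962053
[0.30403823 0.74134899 0.00593317]
```

Still carrying nearly the full weight; continue down in fractions.

Request:
{"api": "apply_moves", "payload": {"deltas": [-0.6, 0, 0.8, 0, 0, 0, -0.3, 0, 0.4, 0, 0, 0, 0, 0, 0, 0, 0, 0]}}

```text
clock: 13.9
position: [0.5449, -0.4058, 0.1317]
eef_rot: [[0.693, -0.414, 0.591], [-0.317, -0.91, -0.266], [0.648, -0.003, -0.762]]
wrist_force: [0.4, -0.0, -5.4]
opening: 0.149
```

```bash
python3 - <<'E'
from mv import *
st(); print(bot.observe()['moment'])
E
```

```text
rot since [-0.0018 -0.0044 -0.5082] grip [ 0.5337 -0.4007  0.1461] q [-0.9   0.15  2.06  0.83  0.41  0.41] [ 0.4 -0.  -5.4] 13.9 0.1490454893279778
[2.66671937e-01 6.51086002e-01 4.99245394e-05]
```

Request:
{"api": "apply_moves", "payload": {"deltas": [-1.3, 0, 1.2, 0, -0.002, 0, -0.7, 0, 0.8, 0, 0, 0, 0, 0, 0, 0, 0, 0]}}

```text
clock: 14.2
position: [0.5458, -0.4067, 0.1317]
eef_rot: [[0.692, -0.414, 0.592], [-0.316, -0.91, -0.267], [0.65, -0.002, -0.76]]
wrist_force: [-0.6, 1.0, -2.2]
opening: 0.149
```

```bash
python3 - <<'E'
from mv import *
st(); print(bot.observe()['moment'])
E
```

```text
rot since [-0.0029 -0.0064 -0.5082] grip [ 0.5346 -0.4016  0.1461] q [-0.9   0.15  2.06  0.84  0.41  0.4 ] [-0.6  1.  -2.2] 14.2 0.1485049850553305
[0.47433934 0.73935543 0.04165879]
```

Request:
{"api": "apply_moves", "payload": {"deltas": [0, 0, 0, 0, 0, 0, 0, 0, 0, 0, 0, 0, 0, 0, 0, 0, 0, 0, 0, 0, 0, 0, 0, 0, 0, 0, 0, 0, 0, 0, 0, 0, 0, 0, 0, 0], "jaw": -1, "grip_force": 60}}

```text
clock: 14.8
position: [0.5471, -0.4093, 0.1348]
eef_rot: [[0.688, -0.416, 0.594], [-0.313, -0.909, -0.274], [0.654, 0.002, -0.756]]
wrist_force: [-0.3, -0.1, 0.3]
opening: 0.997
```

```bash
python3 - <<'E'
from mv import *
st(); print(bot.observe()['moment'])
save(bot.get_image('scene'),'s6.png',(140,150,260,270),5)
E
```

```text
rot since [-0.0082 -0.0118 -0.5111] grip [ 0.5358 -0.4041  0.1491] q [-0.9   0.15  2.06  0.84  0.41  0.4 ] [-0.3 -0.1  0.3] 14.8 0.9965550396682954
[0.0902258  0.24441625 0.03877894]
```

View pics/s6.png

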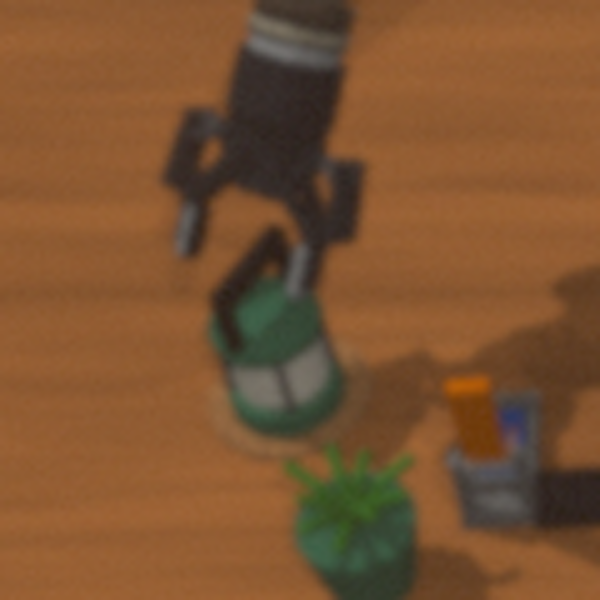

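Request:
{"api": "apply_moves", "payload": {"deltas": [0, 0, -8, 0, 0, 0, 0, 0, -15, 0, 0, 0, 0, 0, -25, 0, 0, 0, 0, 0, -30, 0, 0, 0, 0, 0, -30, 0, 0, 0, 0, 0, -20, 0, 0, 0]}}

```text
clock: 15.45
position: [0.4673, -0.3715, 0.2323]
eef_rot: [[0.692, -0.416, 0.591], [-0.316, -0.909, -0.27], [0.649, -0.0, -0.761]]
wrist_force: [0.7, 0.0, 0.1]
opening: 1.0
```

```bash
cat >> mv.py <<'E'
B=np.array([.5262,.4010,0]); By=-.43
E
python3 - <<'E'
from mv import *
st()
import pickle
s=bot.get_image('scene');t=bot.get_image('top')
pickle.dump((s,t),open('p1.pkl','wb'))
save(t,'t7.png',(430,130,530,230),5)
# tool yaw for battery: jaw y along battery y ; pick x axis along battery x
R=Rt(By,0.0); o=bot.observe()
m=(np.array([.46,0,.30]),Rt(-.1,.15)); e=(np.array([B[0],B[1],.16]),R)
rows([(m[0],m[1],10),(e[0],e[1],12)])
E
```

```text
rot since [-0.0047 -0.0056 -0.5105] grip [ 0.4561 -0.3663  0.2467] q [-0.99 -0.19  2.18  0.64  0.62  0.58] [0.7 0.  0.1] 15.45 0.9997633657684879
-7.9,-33.5,-15.6,0.014,-0.055,-0.03,
-7.8,-34,-14.7,0.014,-0.055,-0.03,
-7.5,-34.4,-13.8,0.014,-0.055,-0.03,
-7.2,-34.8,-12.9,0.014,-0.055,-0.03,
-6.9,-35.2,-12,0.014,-0.055,-0.03,
-6.4,-35.6,-11.2,0.014,-0.055,-0.03,
-5.9,-35.9,-10.3,0.014,-0.055,-0.03,
-5.4,-36.2,-9.5,0.014,-0.055,-0.03,
-4.8,-36.5,-8.7,0.014,-0.055,-0.03,
-4.2,-36.8,-7.9,0.014,-0.055,-0.03,
0.4,-33.8,11.9,-0.002,-0.012,0.027,
-0.4,-33.8,11.8,-0.002,-0.012,0.027,
-1.2,-33.8,11.7,-0.002,-0.012,0.027,
-2,-33.8,11.7,-0.002,-0.012,0.027,
-2.7,-33.8,11.6,-0.002,-0.012,0.027,
-3.5,-33.7,11.6,-0.002,-0.012,0.027,
-4.3,-33.6,11.6,-0.002,-0.012,0.027,
-5.1,-33.5,11.6,-0.002,-0.012,0.027,
-5.9,-33.4,11.6,-0.002,-0.012,0.027,
-6.6,-33.2,11.6,-0.002,-0.012,0.027,
-7.4,-33.1,11.6,-0.002,-0.012,0.027,
-8.2,-32.9,11.6,-0.002,-0.012,0.027,
max 36.8 0.06419501538281613
```

View pics/t7.png

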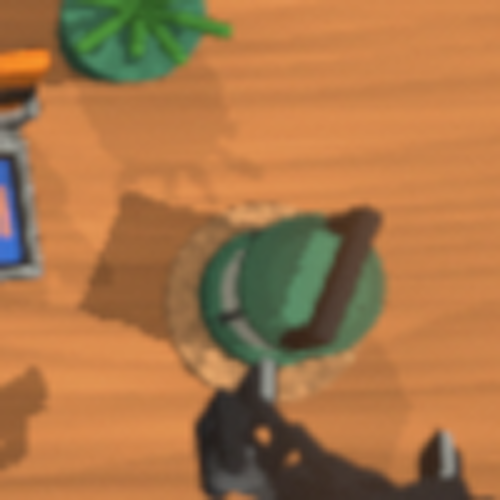

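```bash
python3 - <<'E'
from mv import *
R=Rt(By,0.15)
m=(np.array([.46,0,.30]),Rt(-.2,.15)); e=(np.array([B[0],B[1],.15])+.019*np.array([R[0,2],R[1,2],0]),R)
rows([(m[0],m[1],10),(e[0],e[1],12)])
E
```

```text
-7.9,-33.5,-15.6,0.01,-0.056,-0.021,
-8.1,-33.8,-14.9,0.01,-0.056,-0.021,
-8.2,-34.2,-14.1,0.01,-0.056,-0.021,
-8.2,-34.5,-13.3,0.01,-0.056,-0.021,
-8.2,-34.8,-12.5,0.01,-0.056,-0.021,
-8.1,-35.1,-11.7,0.01,-0.056,-0.021,
-8,-35.3,-10.9,0.01,-0.056,-0.021,
-7.9,-35.6,-10.1,0.01,-0.056,-0.021,
-7.7,-35.9,-9.3,0.01,-0.056,-0.021,
-7.4,-36.1,-8.5,0.01,-0.056,-0.021,
-2.9,-33.8,12.2,-0.003,-0,0.019,
-3.5,-33.8,12.1,-0.003,0,0.019,
-4.1,-33.7,12,-0.003,-0,0.019,
-4.8,-33.7,11.9,-0.003,0,0.019,
-5.4,-33.6,11.8,-0.003,-0,0.019,
-6.1,-33.5,11.7,-0.003,0,0.019,
-6.7,-33.5,11.6,-0.003,0,0.019,
-7.3,-33.4,11.5,-0.003,-0,0.019,
-8,-33.2,11.4,-0.003,-0,0.019,
-8.6,-33.1,11.3,-0.003,0,0.019,
-9.2,-33,11.3,-0.003,0,0.019,
-9.8,-32.8,11.2,-0.003,0,0.019,
max 36.1 0.06063827174318213
```

Request:
{"api": "apply_moves", "payload": {"deltas": [-7.9, -33.5, -15.6, 0.01, -0.056, -0.021, -8.1, -33.8, -14.9, 0.01, -0.056, -0.021, -8.2, -34.2, -14.1, 0.01, -0.056, -0.021, -8.2, -34.5, -13.3, 0.01, -0.056, -0.021, -8.2, -34.8, -12.5, 0.01, -0.056, -0.021, -8.1, -35.1, -11.7, 0.01, -0.056, -0.021, -8, -35.3, -10.9, 0.01, -0.056, -0.021, -7.9, -35.6, -10.1, 0.01, -0.056, -0.021, -7.7, -35.9, -9.3, 0.01, -0.056, -0.021, -7.4, -36.1, -8.5, 0.01, -0.056, -0.021]}}

```text
clock: 16.55
position: [0.4584, 0.0108, 0.2971]
eef_rot: [[0.972, -0.201, 0.117], [-0.201, -0.98, -0.018], [0.118, -0.006, -0.993]]
wrist_force: [0.8, 0.4, 0.7]
opening: 0.996
```

```bash
python3 - <<'E'
from mv import *
R=Rt(By,0.15)
e=(np.array([B[0],B[1],.15])+.019*np.array([R[0,2],R[1,2],0]),R)
err(*e); rows([(e[0],e[1],12)])
E
```

```text
clock 16.55 pos [0.4584 0.0108 0.2971] err mm [ -27.1 -394.3  147.4] rot [-0.036  0.032  0.224] F [0.8 0.4 0.7] op 0.996 q [-0.2  -0.33  2.07  0.01  1.29  1.57]
-2.3,-32.9,12.3,-0.003,0.003,0.019,
-2.9,-32.9,12.2,-0.003,0.003,0.019,
-3.5,-32.8,12.1,-0.003,0.003,0.019,
-4.2,-32.8,12,-0.003,0.003,0.019,
-4.8,-32.7,11.8,-0.003,0.003,0.019,
-5.5,-32.7,11.7,-0.003,0.003,0.019,
-6.1,-32.6,11.6,-0.003,0.003,0.019,
-6.8,-32.5,11.5,-0.003,0.003,0.019,
-7.4,-32.4,11.4,-0.003,0.003,0.019,
-8,-32.3,11.3,-0.003,0.003,0.019,
-8.7,-32.2,11.1,-0.003,0.003,0.019,
-9.3,-32.1,11,-0.003,0.003,0.019,
max 32.9 0.019467922333931784
```

Request:
{"api": "apply_moves", "payload": {"deltas": [-2.3, -32.9, 12.3, -0.003, 0.003, 0.019, -2.9, -32.9, 12.2, -0.003, 0.003, 0.019, -3.5, -32.8, 12.1, -0.003, 0.003, 0.019, -4.2, -32.8, 12, -0.003, 0.003, 0.019, -4.8, -32.7, 11.8, -0.003, 0.003, 0.019, -5.5, -32.7, 11.7, -0.003, 0.003, 0.019, -6.1, -32.6, 11.6, -0.003, 0.003, 0.019, -6.8, -32.5, 11.5, -0.003, 0.003, 0.019, -7.4, -32.4, 11.4, -0.003, 0.003, 0.019, -8, -32.3, 11.3, -0.003, 0.003, 0.019, -8, -29, 10, -0.003, 0.003, 0.019, 0, 0, 0, 0, 0, 0]}}

```text
clock: 17.75
position: [0.5237, 0.3861, 0.1469]
eef_rot: [[0.907, -0.399, 0.132], [-0.394, -0.917, -0.062], [0.146, 0.004, -0.989]]
wrist_force: [0.5, -0.5, -0.4]
opening: 1.004
```

```bash
python3 - <<'E'
from mv import *
R=Rt(By,0.15)
e=(np.array([B[0],B[1],.15])+.019*np.array([R[0,2],R[1,2],0]),R)
err(*e); rows([(e[0]-[0,0,.03],e[1],4)])
t=bot.get_image('top'); s=bot.get_image('scene')
print(atz(t,(187,168),.03))
save(t,'t8.png',(140,120,300,260),4);save(s,'s8.png',(360,150,480,270),5)
E
```

```text
clock 17.75 pos [0.5237 0.3861 0.1469] err mm [ -0.3 -14.6  -3.2] rot [0.001 0.004 0.02 ] F [ 0.5 -0.5 -0.4] op 1.004 q [ 0.53  0.28  1.75 -0.14  1.03  2.57]
-1.2,-3.7,6.6,0,0.001,0.005,
-1.2,-3.7,6.6,0,0.001,0.005,
-1.2,-3.7,6.6,0,0.001,0.005,
-1.2,-3.6,6.6,0,0.001,0.005,
max 6.6 0.005099019513592785
[0.62017503 0.47540707 0.03      ]
```

View pics/t8.png

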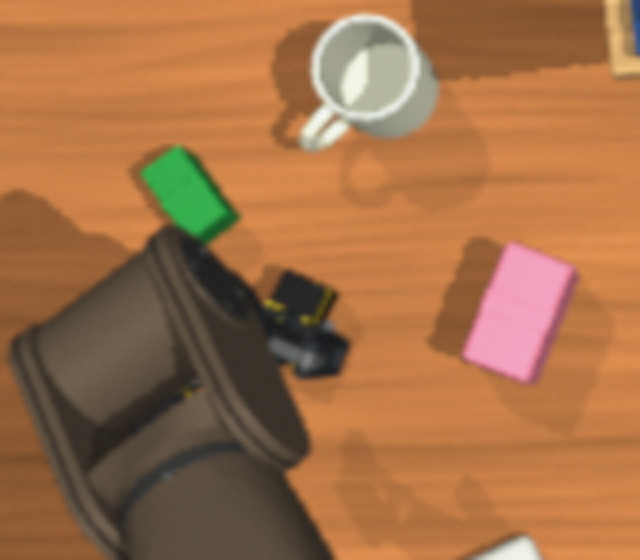

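View pics/s8.png

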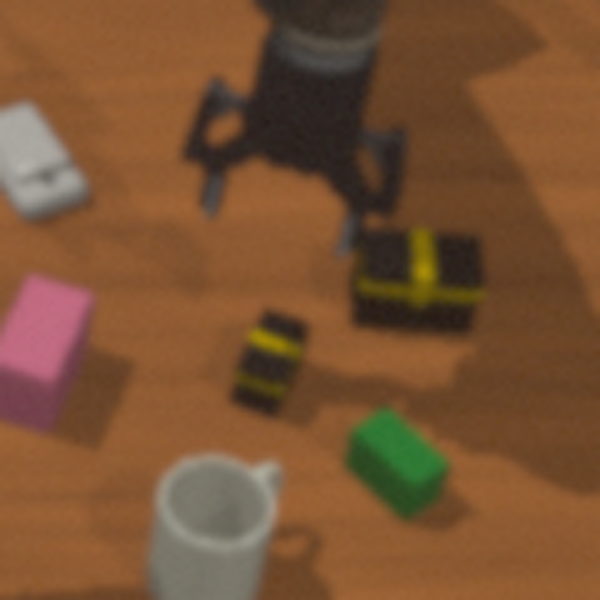

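Request:
{"api": "apply_moves", "payload": {"deltas": [-0.5, -5, 3, 0, 0.001, 0.006, -0.5, -5, 5, 0, 0.001, 0.006, -1, -4, 8, 0, 0.001, 0.006, -1, 0, 8, 0, 0, 0, -1, 0, 6, 0, 0, 0, 0, 0, 0, 0, 0, 0]}}

```text
clock: 18.45
position: [0.532, 0.3939, 0.1176]
eef_rot: [[0.896, -0.422, 0.138], [-0.417, -0.907, -0.064], [0.152, -0.0, -0.988]]
wrist_force: [-0.9, -0.3, 0.1]
opening: 0.999
```

```bash
python3 - <<'E'
from mv import *
R=Rt(By,0.15)
e=(np.array([B[0],B[1],.10])+.019*np.array([R[0,2],R[1,2],0]),R)
err(*e); f=(np.array([B[0],B[1],.017])+.019*np.array([R[0,2],R[1,2],0]),R); rows([e+(2,),f+(8,)])
E
```

```text
clock 18.45 pos [0.532  0.3939 0.1176] err mm [-8.  -4.  16.5] rot [ 0.    -0.002 -0.005] F [-0.9 -0.3  0.1] op 0.999 q [ 0.53  0.33  1.74 -0.15  0.98  2.62]
-4,-2,8.3,0,-0.001,-0.003,
-4,-2,8.3,0,-0.001,-0.003,
-1.6,0,10.3,0,0,-0,
-1.6,-0,10.3,0,0,0,
-1.6,-0,10.3,0,0,0,
-1.6,-0,10.3,0,0,0,
-1.6,-0,10.3,0,0,0,
-1.6,-0,10.3,0,0,0,
-1.6,-0,10.3,0,0,0,
-1.6,-0,10.3,0,0,0,
max 10.3 0.0031622776601683794
```

Request:
{"api": "apply_moves", "payload": {"deltas": [-4, -2, 8, 0, -0.001, -0.003, -4, -2, 8, 0, -0.001, -0.002, -1.6, 0, 10, 0, 0, 0, -1.6, 0, 10, 0, 0, 0, -1.6, 0, 10, 0, 0, 0, 0, 0, 0, 0, 0, 0]}}

```text
clock: 19.05
position: [0.5275, 0.4, 0.0653]
eef_rot: [[0.899, -0.417, 0.135], [-0.412, -0.909, -0.063], [0.149, 0.002, -0.989]]
wrist_force: [0.3, -0.9, 0.1]
opening: 1.004
```

```bash
python3 - <<'E'
from mv import *
R=Rt(By,0.15)
f=(np.array([B[0],B[1],.017])+.019*np.array([R[0,2],R[1,2],0]),R); err(*f); rows([f+(6,)])
E
```

```text
clock 19.05 pos [0.5275 0.4    0.0653] err mm [-6.  -0.5 47.9] rot [0.002 0.001 0.   ] F [ 0.3 -0.9  0.1] op 1.004 q [ 0.54  0.4   1.76 -0.16  0.9   2.64]
-1,-0.1,8,0,0,0,
-1,-0.1,8,0,0,0,
-1,-0.1,8,0,0,0,
-1,-0.1,8,0,0,0,
-1,-0.1,8,0,0,0,
-1,-0.1,8,0,0,0,
max 8.0 0.0
```

Request:
{"api": "apply_moves", "payload": {"deltas": [-1.2, -0.1, 8, 0, 0, 0, -1.2, -0.1, 8, 0, 0, 0, -1.2, -0.1, 8, 0, 0, 0, -1.2, -0.1, 8, 0, 0, 0, -1.2, 0, 8, 0, 0, 0, -0.5, 0, 5, 0, 0, 0, 0, 0, 0, 0, 0, 0]}}

```text
clock: 19.75
position: [0.5283, 0.4002, 0.0157]
eef_rot: [[0.899, -0.417, 0.135], [-0.412, -0.909, -0.063], [0.149, 0.001, -0.989]]
wrist_force: [-0.3, 0.0, 0.3]
opening: 0.998
```

```bash
python3 - <<'E'
from mv import *
R=Rt(By,0.15)
f=(np.array([B[0],B[1],.017])+.019*np.array([R[0,2],R[1,2],0]),R); err(*f); rows([f+(2,)])
save(bot.get_image('scene'),'s9.png',(380,170,460,250),7)
E
```

```text
clock 19.75 pos [0.5283 0.4002 0.0157] err mm [ 0.8  0.1 -1.2] rot [ 0.001  0.001 -0.   ] F [-0.3  0.   0.3] op 0.998 q [ 0.54  0.48  1.77 -0.17  0.82  2.65]
0.4,0.1,-0.6,0.001,0,-0,
0.4,0.1,-0.6,0.001,0,-0,
max 0.6 0.001
```

View pics/s9.png

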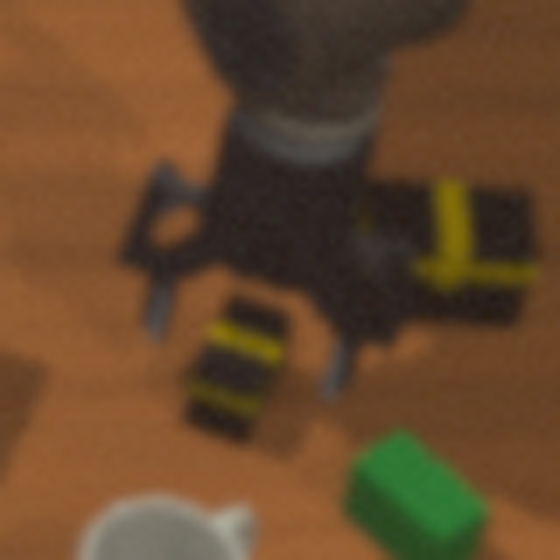

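Request:
{"api": "apply_moves", "payload": {"deltas": [0.4, 0, -1, 0, 0, 0, 0, 0, 0, 0, 0, 0, 0, 0, 0, 0, 0, 0, 0, 0, 0, 0, 0, 0, 0, 0, 0, 0, 0, 0, 0, 0, 0, 0, 0, 0, 0, 0, 0, 0, 0, 0], "jaw": 1, "grip_force": 50}}

```text
clock: 20.5
position: [0.5297, 0.4009, 0.0193]
eef_rot: [[0.898, -0.417, 0.138], [-0.413, -0.909, -0.061], [0.151, -0.002, -0.989]]
wrist_force: [0.4, 0.1, -1.4]
opening: 0.415
```

```bash
python3 - <<'E'
from mv import *
R=Rt(By,0.15)
f=(np.array([B[0],B[1],.017])+.019*np.array([R[0,2],R[1,2],0]),R); err(*f); o=bot.observe(); R=np.array(o['eef_rot']); rows([(o['position']+[0,0,.1],R,6)])
save(bot.get_image('scene'),'s10.png',(380,170,460,250),7)
E
```

```text
clock 20.5 pos [0.5297 0.4009 0.0193] err mm [-0.7  1.4  2.2] rot [-0.002 -0.001 -0.001] F [ 0.4  0.1 -1.4] op 0.415 q [ 0.54  0.47  1.76 -0.17  0.83  2.65]
2.5,-0,-16.5,-0,-0,-0,
2.5,-0,-16.5,0,0,0,
2.5,-0,-16.5,0,0,0,
2.5,-0,-16.5,0,0,0,
2.5,-0,-16.5,0,0,0,
2.5,-0,-16.5,0,0,0,
max 16.5 0.0
```

View pics/s10.png

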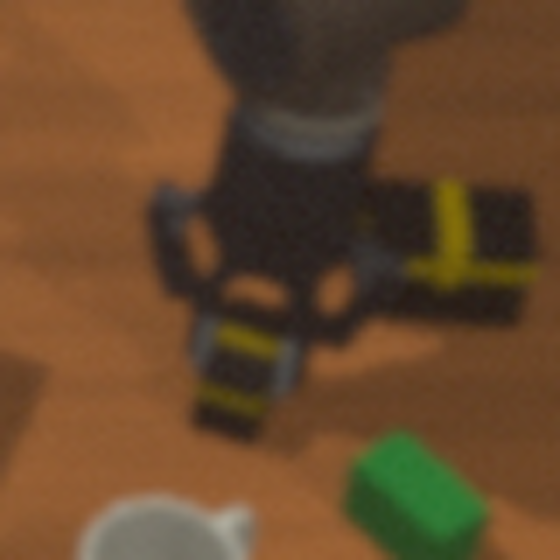

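Request:
{"api": "apply_moves", "payload": {"deltas": [2, 0, -12, 0, 0, 0, 2.5, 0, -16.5, 0, 0, 0, 2.5, 0, -16.5, 0, 0, 0, 2.5, 0, -16.5, 0, 0, 0, 2.5, 0, -16.5, 0, 0, 0, 2.5, 0, -16.5, 0, 0, 0]}}

```text
clock: 21.15
position: [0.5288, 0.4002, 0.1215]
eef_rot: [[0.899, -0.417, 0.136], [-0.412, -0.909, -0.063], [0.149, 0.0, -0.989]]
wrist_force: [-0.3, 0.5, -0.4]
opening: 0.411
```

```bash
cat >> mv.py <<'E'
K=np.array([.588,-.2353,0]); Ky=.08
E
python3 - <<'E'
from mv import *
o=bot.observe(); R=np.array(o['eef_rot']); print(np.round(o['position'],4),o['opening'],np.round(o['wrist_force'],1))
R1=Rt(Ky,.15); 
m=(np.array([.48,.05,.25]),Rt(-.1,.15)); e=(K+.019*np.array([R1[0,2],R1[1,2],0])+[-.03,0,.18],R1)
rows([m+(11,),e+(9,)])
E
```

```text
[0.5288 0.4002 0.1215] 0.411064955948861 [-0.3  0.5 -0.4]
10.9,30.8,-10.2,0.005,0,-0.03,
10,31.1,-10.3,0.005,0,-0.03,
9,31.3,-10.4,0.005,0,-0.03,
8.1,31.5,-10.6,0.005,0,-0.03,
7.2,31.7,-10.7,0.005,0,-0.03,
6.2,31.8,-10.9,0.005,0,-0.03,
5.3,31.9,-11,0.005,0,-0.03,
4.3,32,-11.2,0.005,0,-0.03,
3.4,32.1,-11.3,0.005,0,-0.03,
2.4,32.1,-11.4,0.005,0,-0.03,
1.5,32.1,-11.6,0.005,0,-0.03,
10.8,30.6,9.5,0.003,-0,-0.02,
10.2,30.9,9.4,0.003,-0,-0.02,
9.6,31.1,9.3,0.003,0,-0.02,
9,31.3,9.2,0.003,-0,-0.02,
8.3,31.5,9.1,0.003,0,-0.02,
7.7,31.7,9,0.003,0,-0.02,
7.1,31.8,8.9,0.003,0,-0.02,
6.5,32,8.8,0.003,-0,-0.02,
5.8,32.2,8.7,0.003,0,-0.02,
max 32.2 0.0304138126514911
```

Request:
{"api": "apply_moves", "payload": {"deltas": [10.9, 30.8, -10.2, 0.005, 0, -0.03, 10, 31.1, -10.3, 0.005, 0, -0.03, 9, 31.3, -10.4, 0.005, 0, -0.03, 8.1, 31.5, -10.6, 0.005, 0, -0.03, 7.2, 31.7, -10.7, 0.005, 0, -0.03, 6.2, 31.8, -10.9, 0.005, 0, -0.03, 5.3, 31.9, -11, 0.005, 0, -0.03, 4.3, 32, -11.2, 0.005, 0, -0.03, 3.4, 32.1, -11.3, 0.005, 0, -0.03, 2.4, 32.1, -11.4, 0.005, 0, -0.03]}}

```text
clock: 22.15
position: [0.4873, 0.0751, 0.2611]
eef_rot: [[0.979, -0.103, 0.176], [-0.104, -0.995, -0.004], [0.176, -0.015, -0.984]]
wrist_force: [0.4, -0.6, -0.6]
opening: 0.411
```

```bash
python3 - <<'E'
from mv import *
o=bot.observe(); print(np.round(o['position'],4),o['opening'],np.round(o['wrist_force'],1))
R1=Rt(Ky,.15); e=(K+.019*np.array([R1[0,2],R1[1,2],0])+[-.02,0,.16],R1)
rows([e+(11,)])
E
```

```text
[0.4873 0.0751 0.2611] 0.4112699934523728 [ 0.4 -0.6 -0.6]
8.7,27.4,10.5,0.001,-0.003,-0.017,
8.3,27.6,10.4,0.001,-0.003,-0.017,
7.9,27.7,10.4,0.001,-0.003,-0.017,
7.4,27.8,10.3,0.001,-0.003,-0.017,
7,28,10.3,0.001,-0.003,-0.017,
6.6,28.1,10.2,0.001,-0.003,-0.017,
6.1,28.2,10.1,0.001,-0.003,-0.017,
5.7,28.3,10.1,0.001,-0.003,-0.017,
5.2,28.4,10,0.001,-0.003,-0.017,
4.8,28.5,10,0.001,-0.003,-0.017,
4.3,28.6,9.9,0.001,-0.003,-0.017,
max 28.6 0.017291616465790586
```

Request:
{"api": "apply_moves", "payload": {"deltas": [8.7, 27.4, 10.5, 0.001, -0.003, -0.017, 8.3, 27.6, 10.4, 0.001, -0.003, -0.017, 7.9, 27.7, 10.4, 0.001, -0.003, -0.017, 7.4, 27.8, 10.3, 0.001, -0.003, -0.017, 7, 28, 10.3, 0.001, -0.003, -0.017, 6.6, 28.1, 10.2, 0.001, -0.003, -0.017, 6.1, 28.2, 10.1, 0.001, -0.003, -0.017, 5.7, 28.3, 10.1, 0.001, -0.003, -0.017, 5.2, 28.4, 10, 0.001, -0.003, -0.017, 4.8, 24, 9, 0.001, -0.003, -0.017, 0, 0, 0, 0, 0, 0, 0, 0, 0, 0, 0, 0]}}

```text
clock: 23.35
position: [0.5694, -0.2194, 0.1967]
eef_rot: [[0.981, 0.072, 0.179], [0.074, -0.997, -0.004], [0.178, 0.017, -0.984]]
wrist_force: [0.6, -0.0, -0.9]
opening: 0.412
```

```bash
python3 - <<'E'
from mv import *
R1=Rt(Ky,.15); e=(K+.019*np.array([R1[0,2],R1[1,2],0])+[-.0,0,.11],R1)
err(*e); rows([e+(5,)])
t=bot.get_image('top'); s=bot.get_image('scene'); save(t,'t11.png',(390,120,470,220),6); save(s,'s11.png',(210,160,290,260),6)
E
```

```text
clock 23.35 pos [ 0.5694 -0.2194  0.1967] err mm [ 4.5 15.7 89.2] rot [ 0.018 -0.029 -0.005] F [ 0.6 -0.  -0.9] op 0.412 q [-0.57  0.09  1.88  0.11  1.02  0.87]
0.9,3.1,17.8,0.004,-0.006,-0.001,
1,3.2,17.8,0.004,-0.006,-0.001,
1.1,3.3,17.8,0.004,-0.006,-0.001,
1.2,3.3,17.8,0.004,-0.006,-0.001,
1.3,3.4,17.8,0.004,-0.006,-0.001,
max 17.8 0.007280109889280518
```

View pics/t11.png

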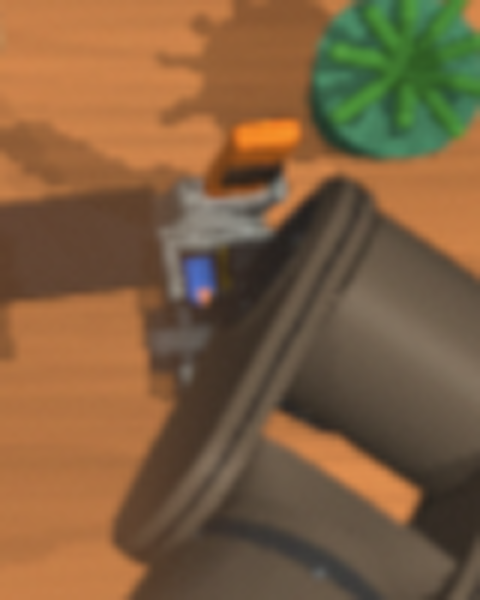

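View pics/s11.png

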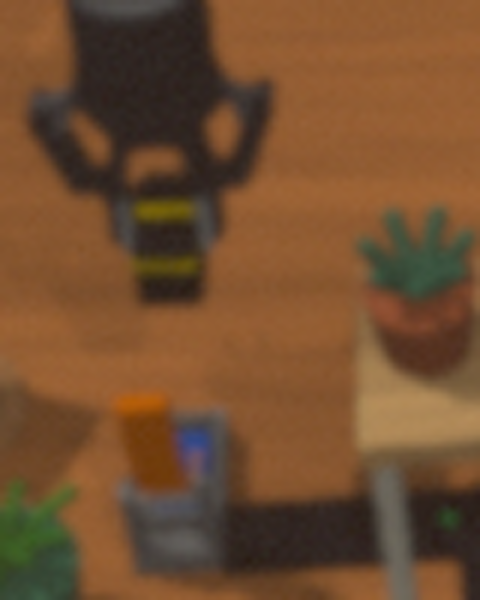

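Request:
{"api": "apply_moves", "payload": {"deltas": [1, 3.9, 15, 0.006, -0.01, -0.002, 1, 3.9, 17, 0.006, -0.01, -0.002, 1.1, 3.9, 17, 0.006, -0.009, -0.001, 1, 3.5, 17, 0, 0, 0, 0, 0, 0, 0, 0, 0, 0, 0, 0, 0, 0, 0]}}

```text
clock: 24.05
position: [0.5874, -0.2283, 0.1365]
eef_rot: [[0.984, 0.088, 0.155], [0.088, -0.996, 0.01], [0.155, 0.004, -0.988]]
wrist_force: [0.3, 0.3, 0.2]
opening: 0.413
```

```bash
python3 - <<'E'
from mv import *
R1=Rt(Ky,.15); e=(K+.019*np.array([R1[0,2],R1[1,2],0])+[-.0,0,.085],R1)
err(*e); rows([e+(3,)])
E
```

```text
clock 24.05 pos [ 0.5874 -0.2283  0.1365] err mm [-5.2  6.8 51.4] rot [ 0.003 -0.006  0.009] F [0.3 0.3 0.2] op 0.413 q [-0.57  0.21  1.86  0.11  0.95  0.85]
-1.7,2.3,17.1,0.001,-0.002,0.003,
-1.7,2.3,17.1,0.001,-0.002,0.003,
-1.7,2.3,17.1,0.001,-0.002,0.003,
max 17.1 0.0037416573867739412
```

Request:
{"api": "apply_moves", "payload": {"deltas": [-2, 2.8, 12, 0.001, -0.003, 0.004, -2, 2.8, 14, 0.001, -0.003, 0.005, -2, 2.3, 14, 0.001, 0, 0, -1, 0, 6, 0, 0, 0, 0, 0, 0, 0, 0, 0]}}

```text
clock: 24.55
position: [0.5884, -0.2366, 0.0877]
eef_rot: [[0.985, 0.079, 0.15], [0.078, -0.997, 0.011], [0.151, 0.001, -0.989]]
wrist_force: [-0.5, -0.2, -1.5]
opening: 0.413
```

```bash
cat > bk.py <<'E'
from mv import *
def box(p,im,c,s,ctr,yaw,d,z0,col):
    P=[]
    for z in (z0,z0+d[2]):
        q=[]
        for sx,sy in((-1,-1),(1,-1),(1,1),(-1,1)):
            x,y=sx*d[0]/2,sy*d[1]/2
            w=[ctr[0]+np.cos(yaw)*x-np.sin(yaw)*y,ctr[1]+np.sin(yaw)*x+np.cos(yaw)*y,z]
            q.append((proj(p,w)-c[:2]+.5)*s-.5)
        cv2.polylines(im,[np.round(q).astype(int)],True,col,1); P.append(q)
    for a,b in zip(*P): cv2.line(im,tuple(np.round(a).astype(int).tolist()),tuple(np.round(b).astype(int).tolist()),col,1)
def go(out,s=8,crops=dict(scene=(215,195,275,265),top=(405,130,460,200)),zoff=.0175):
    o=bot.observe(); R=np.array(o['eef_rot']); g=o['position']-.019*R[:,2]; yaw=np.arctan2(R[1,0],R[0,0]); ims=[]
    for n,c in crops.items():
        p=bot.get_image(n); im=cv2.resize(p['img'][c[1]:c[3],c[0]:c[2],::-1],None,fx=s,fy=s,interpolation=cv2.INTER_CUBIC)
        box(p,im,c,s,g,yaw,(.064,.036,.046),o['position'][2]-zoff,(0,255,255))
        box(p,im,c,s,K,Ky,(.081,.053,.024),0,(255,0,255)); box(p,im,c,s,K,Ky,(.069,.041,.0),.024,(0,255,0))
        ims.append(im)
    h=max(i.shape[0] for i in ims); ims=[cv2.copyMakeBorder(i,0,h-i.shape[0],0,0,0) for i in ims]
    cv2.imwrite('pics/'+out,np.hstack(ims)[:600,:800])
E
python3 - <<'E'
from bk import *
R1=Rt(Ky,.15); e=(K+.019*np.array([R1[0,2],R1[1,2],0])+[-.0,0,.085],R1)
err(*e); go('b1.png',7)
E
```

```text
clock 24.55 pos [ 0.5884 -0.2366  0.0877] err mm [ 2.1 -1.3  3.1] rot [ 0.001 -0.001 -0.001] F [-0.5 -0.2 -1.5] op 0.413 q [-0.58  0.29  1.87  0.12  0.87  0.84]
```

View pics/b1.png

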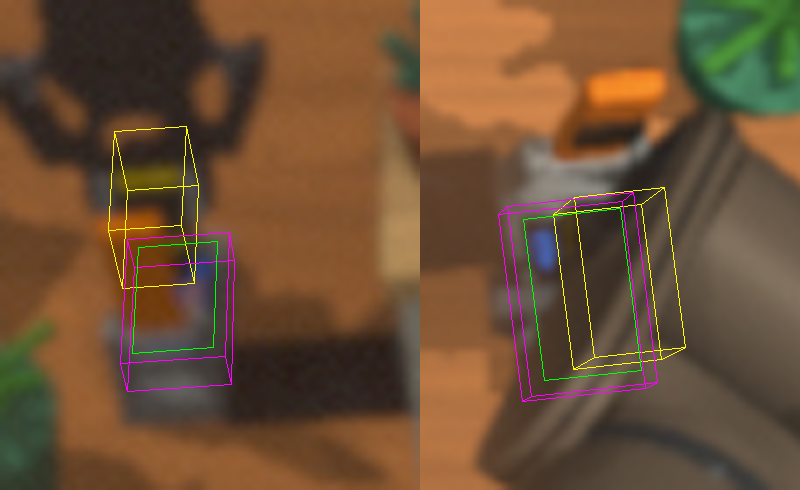

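```bash
python3 - <<'E'
from bk import *
import pickle
ps=pickle.load(open('p0.pkl','rb')); ims=[]
for n,c in dict(scene=(225,210,265,260),top=(410,140,450,190)).items():
    p=ps[n]; s=10; im=cv2.resize(p['img'][c[1]:c[3],c[0]:c[2],::-1],None,fx=s,fy=s,interpolation=cv2.INTER_CUBIC)
    box(p,im,c,s,K,Ky,(.081,.053,.024),0,(255,0,255)); box(p,im,c,s,K,Ky,(.069,.041,.0),.024,(0,255,0))
    h=K+.055*np.array([np.cos(Ky),np.sin(Ky),0]); box(p,im,c,s,h,Ky,(.016,.052,.074),0,(255,255,0))
    ims.append(im)
cv2.imwrite('pics/b2.png',np.hstack(ims))
E
```

```text
(no output)
```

View pics/b2.png

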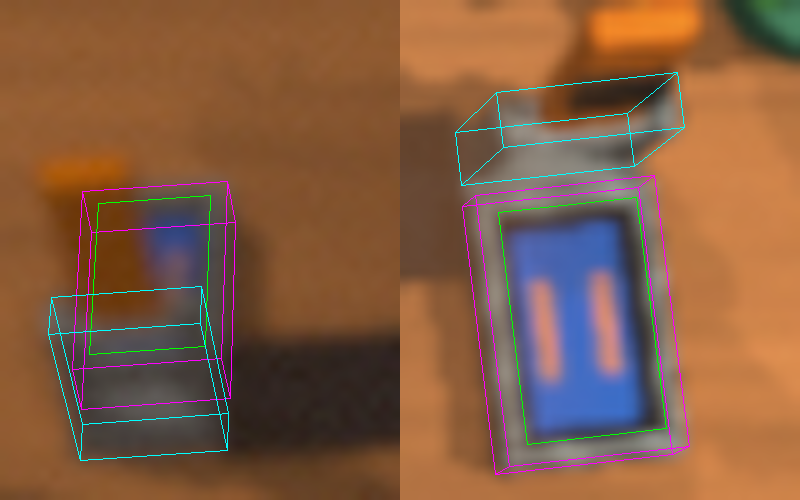

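```bash
python3 - <<'E'
from bk import *
o=bot.observe(); R=np.array(o['eef_rot']); g=o['position']-.019*R[:,2]; yaw=.079
p=bot.get_image('scene'); c=(222,200,262,250); s=12
im0=cv2.resize(p['img'][c[1]:c[3],c[0]:c[2],::-1],None,fx=s,fy=s,interpolation=cv2.INTER_CUBIC); im=im0.copy()
box(p,im,c,s,g,yaw,(.064,.036,.046),o['position'][2]-.0175,(0,255,255))
box(p,im,c,s,g,yaw,(.010,.036,.0),o['position'][2]-.0175+.046,(0,0,255))
cv2.imwrite('pics/b3.png',np.hstack([im0,im])[:, :960][::1,:,:][:600] if True else 0)
a=cv2.imread('pics/b3.png'); cv2.imwrite('pics/b3.png',cv2.resize(a,None,fx=.83,fy=.83))
E
```

```text
(no output)
```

View pics/b3.png

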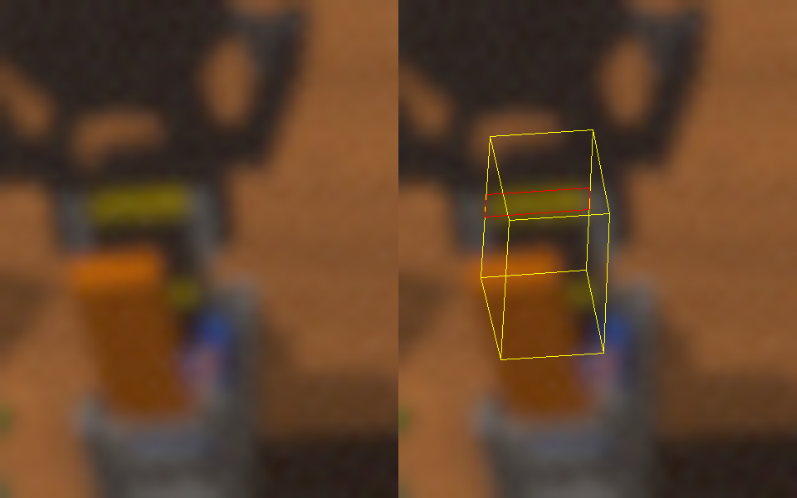

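```bash
sed -i 's/^K=.*/K=np.array([.5873,-.2365,0]); Ky=.08/' mv.py; python3 - <<'E'
from mv import *
R1=Rt(Ky,.15); e=(K+.019*np.array([R1[0,2],R1[1,2],0])+[-.0,0,.047],R1)
err(*e); rows([e+(4,)])
E
```

```text
clock 24.7 pos [ 0.5893 -0.237   0.0896] err mm [-5.6 -0.8 42.2] rot [ 0.003 -0.004 -0.   ] F [-0.3  0.1 -2.1] op 0.413 q [-0.58  0.28  1.86  0.12  0.87  0.84]
-1.4,-0.2,10.6,0.001,-0.001,-0,
-1.4,-0.2,10.6,0.001,-0.001,-0,
-1.4,-0.2,10.6,0.001,-0.001,-0,
-1.4,-0.2,10.6,0.001,-0.001,-0,
max 10.6 0.001414213562373095
```

Request:
{"api": "apply_moves", "payload": {"deltas": [-1.4, -0.3, 8, 0.001, -0.002, 0, -1.4, -0.3, 10, 0.001, -0.002, 0, -1.4, -0.3, 10, 0.001, -0.001, 0, -1, -0.1, 6, 0, 0, 0, 0, 0, 0, 0, 0, 0, 0, 0, 0, 0, 0, 0]}}

```text
clock: 25.3
position: [0.59, -0.2362, 0.0533]
eef_rot: [[0.986, 0.08, 0.149], [0.079, -0.997, 0.011], [0.149, 0.001, -0.989]]
wrist_force: [-0.6, -0.2, -0.4]
opening: 0.41
```

```bash
python3 - <<'E'
from mv import *
R1=Rt(Ky,.15); e=(K+.019*np.array([R1[0,2],R1[1,2],0])+[-.0,0,.045],R1)
err(*e); rows([e+(2,)])
E
```

```text
clock 25.3 pos [ 0.59   -0.2362  0.0533] err mm [-1.1  0.1  8.2] rot [0. 0. 0.] F [-0.6 -0.2 -0.4] op 0.41 q [-0.58  0.34  1.87  0.12  0.82  0.83]
-0.5,0,4.1,0,0,0,
-0.5,0,4.1,0,0,0,
max 4.1 0.0
```

Request:
{"api": "apply_moves", "payload": {"deltas": [-0.5, 0, 4, 0, 0, 0, -0.5, 0, 4, 0, 0, 0, -0.4, 0, 3, 0, 0, 0, 0, 0, 0, 0, 0, 0]}}

```text
clock: 25.7
position: [0.5907, -0.2365, 0.0421]
eef_rot: [[0.985, 0.08, 0.15], [0.08, -0.997, 0.011], [0.15, 0.001, -0.989]]
wrist_force: [-0.6, 0.3, -0.8]
opening: 0.417
```

```bash
python3 - <<'E'
from mv import *
R1=Rt(Ky,.15); e=(K+.019*np.array([R1[0,2],R1[1,2],0])+[-.0,0,.035],R1)
err(*e); rows([e+(2,)]); print(bot.observe()['moment'])
E
```

```text
clock 25.7 pos [ 0.5907 -0.2365  0.0421] err mm [-1.6 -0.3  6.9] rot [ 0.001 -0.001  0.001] F [-0.6  0.3 -0.8] op 0.417 q [-0.58  0.36  1.87  0.13  0.79  0.83]
-0.8,-0.1,3.4,0.001,-0,0,
-0.8,-0.1,3.4,0.001,-0,0,
max 3.4 0.001
[-0.01095355  0.11546679 -0.05934307]
```

Request:
{"api": "apply_moves", "payload": {"deltas": [-0.8, -0.2, 2.5, 0, 0, 0, -0.5, 0, 2.5, 0, 0, 0, -0.3, 0, 2, 0, 0, 0, 0, 0, 0, 0, 0, 0]}}

```text
clock: 26.1
position: [0.5906, -0.2367, 0.035]
eef_rot: [[0.985, 0.08, 0.151], [0.08, -0.997, 0.01], [0.151, 0.002, -0.988]]
wrist_force: [-0.5, 0.2, 0.2]
opening: 0.412
```

```bash
python3 - <<'E'
from mv import *
R1=Rt(Ky,.15); e=(K+.019*np.array([R1[0,2],R1[1,2],0])+[-.0,0,.032],R1)
err(*e); rows([e+(2,)]); print(bot.observe()['moment'])
save(bot.get_image('scene'),'s12.png',(215,195,275,265),8)
E
```

```text
clock 26.1 pos [ 0.5906 -0.2367  0.035 ] err mm [-0.9 -0.4  2.9] rot [ 0.002 -0.002  0.001] F [-0.5  0.2  0.2] op 0.412 q [-0.58  0.37  1.88  0.13  0.78  0.83]
-0.4,-0.2,1.5,0.001,-0.001,0,
-0.4,-0.2,1.5,0.001,-0.001,0,
max 1.5 0.001414213562373095
[-0.01870313  0.14978237 -0.00530073]
```

View pics/s12.png

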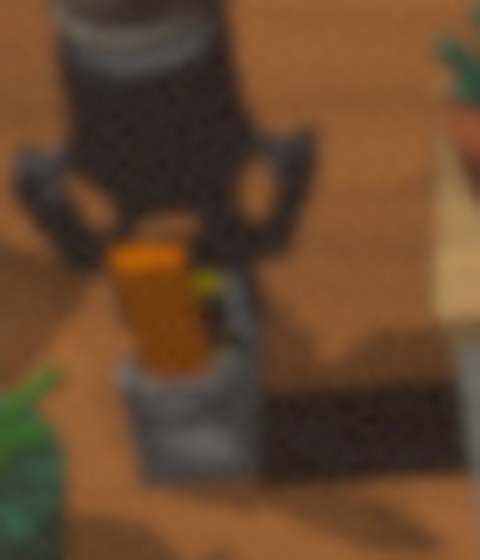

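Request:
{"api": "apply_moves", "payload": {"deltas": [-0.6, -0.2, 1.5, 0, 0, 0, -0.3, 0, 1.2, 0, 0, 0, 0, 0, 0, 0, 0, 0]}}

```text
clock: 26.45
position: [0.5907, -0.2367, 0.0333]
eef_rot: [[0.985, 0.08, 0.152], [0.08, -0.997, 0.01], [0.153, 0.003, -0.988]]
wrist_force: [-0.4, 0.3, 1.7]
opening: 0.413
```

```bash
python3 - <<'E'
from mv import *
R1=Rt(Ky,.15); e=(K+.019*np.array([R1[0,2],R1[1,2],0])+[-.0,0,.032],R1)
err(*e); print(bot.observe()['moment'])
E
```

```text
clock 26.45 pos [ 0.5907 -0.2367  0.0333] err mm [-0.7 -0.5  1.2] rot [ 0.003 -0.003  0.001] F [-0.4  0.3  1.7] op 0.413 q [-0.58  0.37  1.88  0.13  0.78  0.83]
[ 0.08148716  0.24265821 -0.02597994]
```

Request:
{"api": "apply_moves", "payload": {"deltas": [0, 0, 0, 0, 0, 0, 0, 0, 0, 0, 0, 0, 0, 0, 0, 0, 0, 0, 0, 0, 0, 0, 0, 0, 0, 0, 0, 0, 0, 0, 0, 0, -5, 0, 0, 0, 0, 0, -12, 0, 0, 0, 0, 0, -20, 0, 0, 0, 0, 0, -25, 0, 0, 0, 0, 0, -25, 0, 0, 0], "jaw": -1}}

```text
clock: 27.45
position: [0.5748, -0.2364, 0.1199]
eef_rot: [[0.986, 0.08, 0.146], [0.079, -0.997, 0.013], [0.147, -0.001, -0.989]]
wrist_force: [0.3, -0.3, 0.3]
opening: 1.002
```

```bash
python3 - <<'E'
from mv import *
o=bot.observe(); print(np.round(o['position'],4),np.round(o['wrist_force'],1),o['clock'],np.round(o['joint_positions'],2))
save(bot.get_image('scene'),'s13.png',(215,195,275,265),8); save(bot.get_image('top'),'t13.png',(390,120,470,200),7)
E
```

```text
[ 0.5748 -0.2364  0.1199] [ 0.3 -0.3  0.3] 27.45 [-0.59  0.22  1.88  0.12  0.93  0.84]
```

View pics/s13.png

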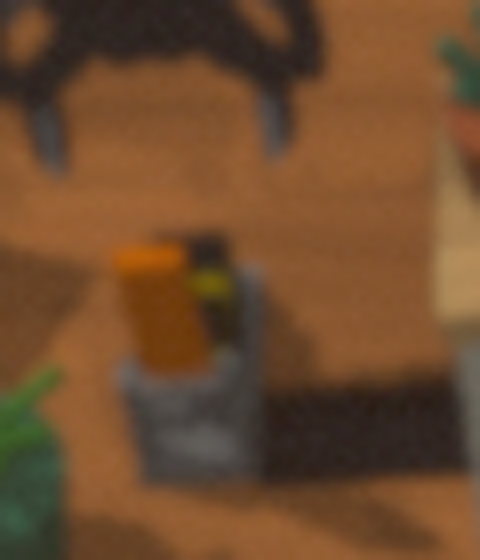

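View pics/t13.png

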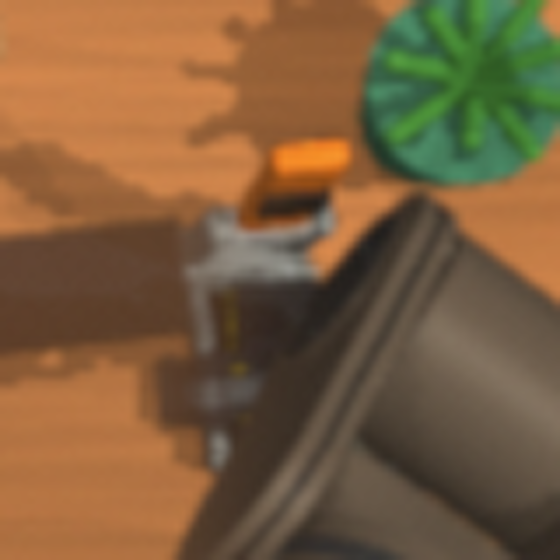

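```bash
cat >> mv.py <<'E'
H=np.array([K[0]+.055*np.cos(Ky),K[1]+.055*np.sin(Ky),.066])
ex=np.array([np.cos(Ky),np.sin(Ky),0])
def tcp_clamp(th,rho=.075,gap=0.0,dz=0):
    c=H+ex*(-rho*np.cos(th)+.006*np.sin(th))+np.array([0,0,rho*np.sin(th)+.006*np.cos(th)])
    return c+ex*(.011+gap*np.sin(th))+np.array([0,0,gap*np.cos(th)+dz])
E
python3 - <<'E'
from mv import *
R=Rt(Ky,0); print(H,tcp_clamp(1.64),tcp_clamp(0))
a=np.array([.60,-.236,.25]); b=tcp_clamp(1.64,gap=.03)+[0,0,.11]; c=tcp_clamp(1.64,gap=.03); print(b,c)
rows([(a,Rt(Ky,.05),5),(b,R,4),(c,R,6)])
E
```

```text
[ 0.64212409 -0.23210469  0.066     ] [ 0.66422495 -0.23033284  0.14040559] [ 0.57832878 -0.23721923  0.072     ]
[ 0.69405743 -0.22794114  0.24833113] [ 0.69405743 -0.22794114  0.13833113]
8.4,0.1,-24.2,0.001,-0.021,0,
7.8,0,-24.3,0.001,-0.021,0,
7.3,0,-24.5,0.001,-0.021,0,
6.8,-0,-24.6,0.001,-0.021,0,
6.3,-0,-24.8,0.001,-0.021,0,
23.5,-0.1,1.6,-0,-0.013,-0,
23.6,-0.1,1.3,0,-0.013,0,
23.6,-0.1,1,-0,-0.013,0,
23.6,-0.1,0.7,0,-0.013,-0,
0,0,18.3,0,0,0,
0,0,18.3,0,0,0,
0,0,18.3,0,0,0,
0,0,18.3,0,0,0,
0,0,18.3,0,0,0,
0,0,18.3,0,0,0,
max 24.8 0.02102379604162864
```

Request:
{"api": "apply_moves", "payload": {"deltas": [8.4, 0.1, -24.2, 0, -0.021, 0, 7.8, 0, -24.3, 0, -0.021, 0, 7.3, 0, -24.5, 0, -0.021, 0, 6.8, 0, -24.6, 0, -0.021, 0, 6.3, 0, -24.8, 0, -0.021, 0, 23.5, 0, 1.6, 0, -0.013, 0, 23.6, 0, 1.3, 0, -0.013, 0, 23.6, 0, 1, 0, -0.013, 0, 20, 0, 0.7, 0, -0.01, 0, 0, 0, 0, 0, 0, 0], "jaw": 1}}

```text
clock: 28.55
position: [0.6919, -0.2274, 0.251]
eef_rot: [[0.997, 0.078, -0.007], [0.078, -0.997, -0.004], [-0.007, 0.003, -1.0]]
wrist_force: [0.3, -0.3, 0.1]
opening: -0.003
```

```bash
python3 - <<'E'
from mv import *
R=Rt(Ky,0); c=tcp_clamp(1.64,gap=.03); err(c,R); rows([(c,R,6)])
t=bot.get_image('top'); s=bot.get_image('scene'); save(s,'s14.png',(200,150,300,270),5); save(t,'t14.png',(390,90,490,190),5)
import pickle; pickle.dump((s,t),open('p2.pkl','wb'))
E
```

```text
clock 28.55 pos [ 0.6919 -0.2274  0.251 ] err mm [  3.    0.3 112.7] rot [ 0.003  0.007 -0.002] F [ 0.3 -0.3  0.1] op -0.003 q [-0.45  0.39  1.41 -0.01  1.35  1.04]
0.5,0.1,18.8,0.001,0.001,-0,
0.5,0.1,18.8,0.001,0.001,-0,
0.4,0.1,18.8,0.001,0.001,-0,
0.4,0.1,18.8,0.001,0.001,-0,
0.4,0.1,18.8,0.001,0.001,-0,
0.4,0.1,18.8,0.001,0.001,-0,
max 18.8 0.001414213562373095
```

View pics/s14.png

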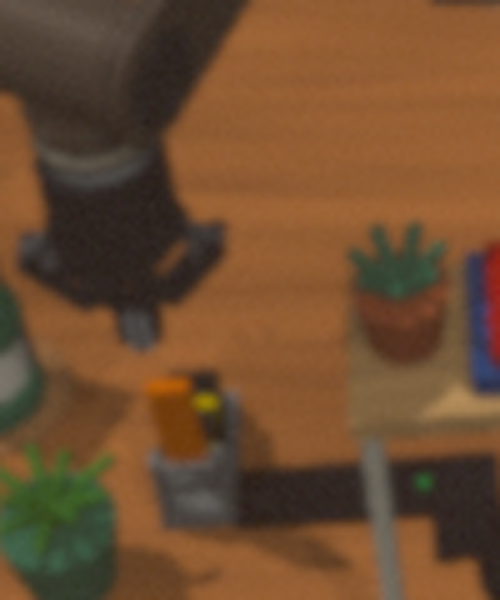

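View pics/t14.png

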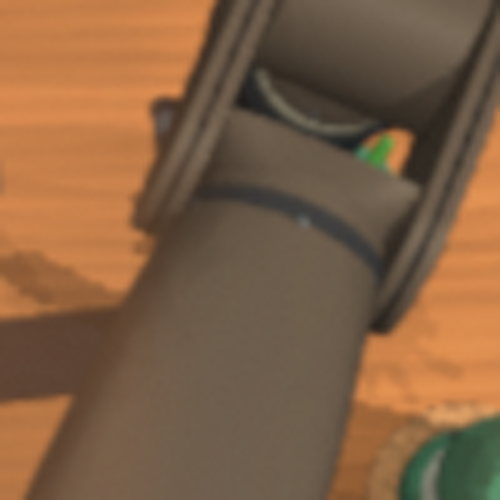

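Request:
{"api": "apply_moves", "payload": {"deltas": [0.5, 0.1, 18, 0.001, 0.002, 0, 0.5, 0.1, 18, 0.001, 0.002, 0, 0.5, 0.1, 18, 0.001, 0.002, 0, 0.4, 0, 18, 0, 0, 0, 0.4, 0, 18, 0, 0, 0, 0.4, 0, 12, 0, 0, 0, 0, 0, 0, 0, 0, 0]}}

```text
clock: 29.35
position: [0.6873, -0.2294, 0.1458]
eef_rot: [[0.997, 0.074, -0.003], [0.074, -0.997, -0.001], [-0.003, 0.001, -1.0]]
wrist_force: [-0.1, 0.9, -0.1]
opening: 0.004
```

```bash
python3 - <<'E'
from mv import *
R=Rt(Ky,0); c=tcp_clamp(1.64); err(c,R)
save(bot.get_image('scene'),'s15.png',(200,150,300,270),5)
rows([(c,R,4)]+[(tcp_clamp(t),R,1) for t in np.arange(1.5,0.9,-.12)])
E
```

```text
clock 29.35 pos [ 0.6873 -0.2294  0.1458] err mm [-23.1  -0.8   5.5] rot [ 0.001  0.003 -0.006] F [-0.1  0.9 -0.1] op 0.004 q [-0.46  0.46  1.5  -0.    1.17  1.04]
-5.9,-0.3,1.6,0,0,-0.001,
-5.9,-0.3,1.6,0,0,-0.001,
-5.9,-0.3,1.6,0,0,-0.001,
-5.9,-0.3,1.6,0,0,-0.001,
-10.5,-0,-0.8,0,0,0,
-9,0,0.5,0,0,0,
-8.9,0,1.5,0,0,0,
-8.6,0,2.6,0,0,0,
-8.3,-0,3.6,0,0,0,
max 10.5 0.001
```

View pics/s15.png

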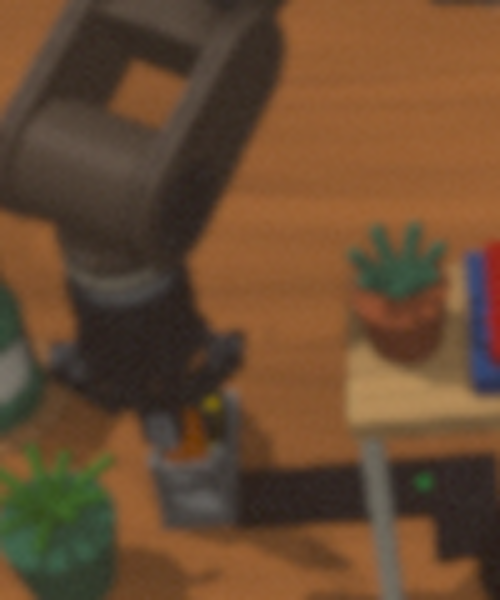

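```bash
python3 - <<'E'
from mv import *
import pickle
s=pickle.load(open('p2.pkl','rb'))[0]
o=bot.observe()
f=lambda X:(proj(s,X)-[200,150])*5
print('tcp',f(o['position']),'tip',f(H+[0.006,0,.098]),'mid',f(H+[0,0,.05]),'hinge',f(H))
print('clamp tip edges',f(H+[0.006,.015,.098]),f(H+[0.006,-.015,.098]))
E
```

```text
tcp [163.50267281 439.40109403] tip [163.39089041 375.83372585] mid [174.93489933 413.9670221 ] hinge [185.29535086 458.91753365]
clamp tip edges [186.02899027 375.66518944] [140.76009432 376.00220788]
```

Request:
{"api": "apply_moves", "payload": {"deltas": [-6, -0.3, 1, 0, 0, 0, -6, -0.3, 1, 0, 0, 0, -6, 0, 1.5, 0, 0, 0, -6, 0, 1, 0, 0, 0, -7, 0, 0, 0, 0, 0, 0, 0, 0, 0, 0, 0]}}

```text
clock: 30.0
position: [0.6578, -0.2321, 0.1477]
eef_rot: [[0.997, 0.074, 0.01], [0.074, -0.997, -0.005], [0.009, 0.006, -1.0]]
wrist_force: [0.0, -0.5, 0.4]
opening: -0.002
```

```bash
python3 - <<'E'
from mv import *
R=Rt(Ky,0); c=tcp_clamp(1.4); err(c,R)
save(bot.get_image('scene'),'s16.png',(200,150,300,270),5)
rows([(c,R,1)]+[(tcp_clamp(t),R,1) for t in np.arange(1.3,0.5,-.1)])
E
```

```text
clock 30.0 pos [ 0.6578 -0.2321  0.1477] err mm [-11.5  -1.2   6.6] rot [ 0.006 -0.009 -0.005] F [ 0.  -0.5  0.4] op -0.002 q [-0.48  0.4   1.59 -0.    1.14  1.01]
-11.6,-1.3,6.7,0.006,-0.009,-0.005,
-7.4,0,1.1,0,0,0,
-7.3,0,1.8,0,0,0,
-7.1,-0,2.5,0,0,0,
-6.8,0,3.2,0,0,0,
-6.4,-0,3.9,0,0,0,
-6,-0,4.5,0,0,0,
-5.5,-0,5.1,0,0,0,
-5,0,5.6,0,0,0,
max 11.6 0.011916375287812985
```

View pics/s16.png

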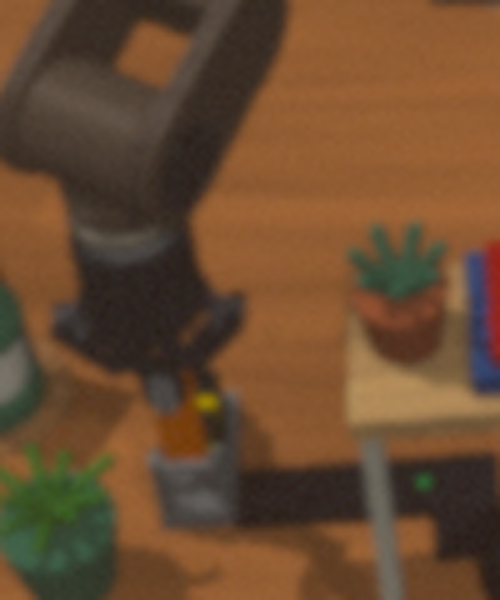

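Request:
{"api": "apply_moves", "payload": {"deltas": [-7, -1, 3, 0.003, -0.004, 0, -7, -1, 3, 0.003, -0.004, 0, -7, 0, 3, 0, 0, 0, -7, 0, 3, 0, 0, 0, -7, 0, 3, 0, 0, 0]}}

```text
clock: 30.55
position: [0.6246, -0.2343, 0.1365]
eef_rot: [[0.997, 0.075, 0.011], [0.075, -0.997, -0.004], [0.011, 0.005, -1.0]]
wrist_force: [2.8, 0.2, 3.4]
opening: 0.002
```

```bash
python3 - <<'E'
from mv import *
R=Rt(Ky,0)
for t in(1.3,1.1,.9): err(tcp_clamp(t),R)
save(bot.get_image('scene'),'s17.png',(200,150,300,270),5)
E
```

```text
clock 30.55 pos [ 0.6246 -0.2343  0.1365] err mm [14.4 -0.9 -3.2] rot [ 0.005 -0.011 -0.005] F [2.8 0.2 3.4] op 0.002 q [-0.51  0.35  1.68  0.    1.1   0.98]
clock 30.55 pos [ 0.6246 -0.2343  0.1365] err mm [-0.  -0.8  1. ] rot [ 0.005 -0.011 -0.005] F [2.8 0.2 3.4] op 0.002 q [-0.51  0.35  1.68  0.    1.1   0.98]
clock 30.55 pos [ 0.6246 -0.2343  0.1365] err mm [-13.3  -0.8   7.9] rot [ 0.005 -0.011 -0.005] F [2.8 0.2 3.4] op 0.002 q [-0.51  0.35  1.68  0.    1.1   0.98]
```

View pics/s17.png

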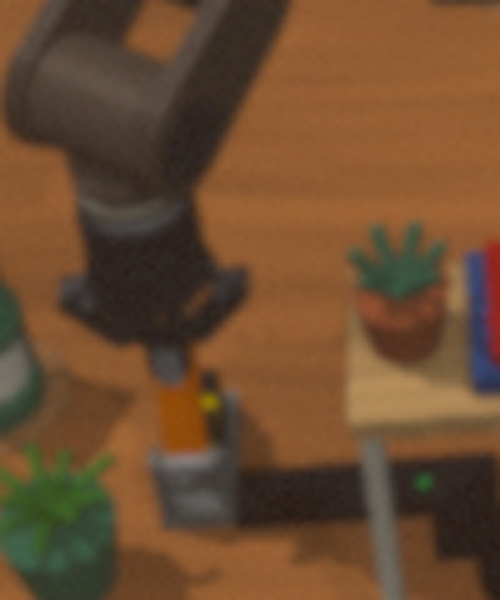

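```bash
python3 - <<'E'
from mv import *
R=Rt(Ky,0)
rows([(tcp_clamp(t),R,1) for t in np.arange(1.0,0.19,-.1)])
E
```

```text
-5.5,-0.7,3.2,0.005,-0.009,-0.005,
-6.4,0,3.9,0,0,0,
-6,-0,4.5,0,0,0,
-5.5,-0,5.1,0,0,0,
-5,-0,5.6,0,0,0,
-4.4,0,6.1,0,0,0,
-3.8,-0,6.5,0,0,0,
-3.1,-0,6.8,0,0,0,
-2.4,0,7.1,0,0,0,
max 7.1 0.011445523142259596
```

Request:
{"api": "apply_moves", "payload": {"deltas": [-6.5, -0.7, 4, 0.003, -0.005, -0.002, -6.4, -0.5, 4.5, 0.002, -0.004, 0, -6, 0, 5, 0, 0, 0, -5.5, 0, 5.5, 0, 0, 0, -5, 0, 6, 0, 0, 0, -4.4, 0, 6.1, 0, 0, 0]}}

```text
clock: 31.2
position: [0.5864, -0.2369, 0.1024]
eef_rot: [[0.997, 0.077, -0.0], [0.077, -0.997, -0.001], [-0.001, 0.001, -1.0]]
wrist_force: [2.7, -0.8, 1.6]
opening: -0.002
```

```bash
python3 - <<'E'
from mv import *
R=Rt(Ky,0)
for t in(.7,.5,.4): err(tcp_clamp(t),R)
save(bot.get_image('scene'),'s18.png',(200,150,300,270),5)
rows([(tcp_clamp(t),R,1) for t in np.arange(.4,-.05,-.1)])
E
```

```text
clock 31.2 pos [ 0.5864 -0.2369  0.1024] err mm [ 13.4  -0.4 -16.5] rot [ 0.001  0.001 -0.003] F [ 2.7 -0.8  1.6] op -0.002 q [-0.54  0.33  1.78 -0.    1.04  0.95]
clock 31.2 pos [ 0.5864 -0.2369  0.1024] err mm [ 4.  -0.3 -4.8] rot [ 0.001  0.001 -0.003] F [ 2.7 -0.8  1.6] op -0.002 q [-0.54  0.33  1.78 -0.    1.04  0.95]
clock 31.2 pos [ 0.5864 -0.2369  0.1024] err mm [ 0.2 -0.3  1.6] rot [ 0.001  0.001 -0.003] F [ 2.7 -0.8  1.6] op -0.002 q [-0.54  0.33  1.78 -0.    1.04  0.95]
1.6,0.1,0,-0,0.004,-0.003,
-3.1,-0,6.8,0,0,0,
-2.4,0,7.1,0,0,0,
-1.7,-0,7.3,0,0,0,
-1,0,7.5,0,0,0,
max 7.5 0.005
```

View pics/s18.png

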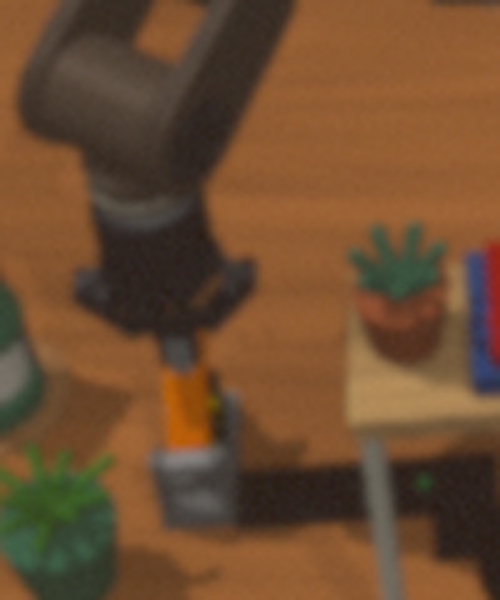

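Request:
{"api": "apply_moves", "payload": {"deltas": [-2, 0, 6.5, 0, 0, 0, -2, 0, 7, 0, 0, 0, -1.2, 0, 7, 0, 0, 0, -0.5, 0, 4, 0, 0, 0]}}

```text
clock: 31.65
position: [0.5771, -0.2374, 0.0741]
eef_rot: [[0.997, 0.077, -0.008], [0.077, -0.997, -0.0], [-0.008, -0.001, -1.0]]
wrist_force: [1.0, -0.6, 4.0]
opening: -0.003
```

```bash
python3 - <<'E'
from mv import *
R=Rt(Ky,0)
for t in(.1,0): err(tcp_clamp(t),R)
E
```

```text
clock 31.65 pos [ 0.5771 -0.2374  0.0741] err mm [ 2.1 -0.  -5.4] rot [-0.001  0.008 -0.003] F [ 1.  -0.6  4. ] op -0.003 q [-0.55  0.35  1.81 -0.01  0.99  0.95]
clock 31.65 pos [ 0.5771 -0.2374  0.0741] err mm [ 1.2 -0.   2. ] rot [-0.001  0.008 -0.003] F [ 1.  -0.6  4. ] op -0.003 q [-0.55  0.35  1.81 -0.01  0.99  0.95]
```

Nearly shut (tip 2 mm above the shut height). Press on until the force rises against the stop.

Request:
{"api": "apply_moves", "payload": {"deltas": [0.5, 0, 2, 0, 0.003, 0, 0, 0, 2, 0, 0, 0, 0, 0, 2, 0, 0, 0]}}

```text
clock: 31.95
position: [0.577, -0.2374, 0.072]
eef_rot: [[0.997, 0.078, -0.01], [0.078, -0.997, 0.002], [-0.01, -0.003, -1.0]]
wrist_force: [-3.4, 1.3, 12.7]
opening: -0.007
```

```bash
python3 - <<'E'
from mv import *
R=Rt(Ky,0)
for t in(0,): err(tcp_clamp(t),R)
E
```

```text
clock 31.95 pos [ 0.577  -0.2374  0.072 ] err mm [ 1.3 -0.1 -0. ] rot [-0.003  0.01  -0.002] F [-3.4  1.3 12.7] op -0.007 q [-0.55  0.35  1.81 -0.    0.99  0.94]
```

Request:
{"api": "apply_moves", "payload": {"deltas": [0, 0, 3, 0, 0, 0, 0, 0, 3, 0, 0, 0]}}

```text
clock: 32.15
position: [0.577, -0.2375, 0.0719]
eef_rot: [[0.997, 0.079, -0.014], [0.079, -0.997, 0.003], [-0.014, -0.004, -1.0]]
wrist_force: [-6.4, 2.0, 16.4]
opening: 0.002
```

Request:
{"api": "apply_moves", "payload": {"deltas": [0, 0, -6, 0, 0, 0, 0, 0, -15, 0, 0, 0, 0, 0, -30, 0, 0, 0, 0, 0, -40, 0, 0, 0, 0, 0, -40, 0, 0, 0, -30, 0, -20, 0, 0, 0, -40, -20, 0, 0, 0, 0, -30, -40, 0, 0, 0, 0, 0, -45, 0, 0, 0, 0, 0, -45, 0, 0, 0, 0, 0, -45, 0, 0, 0, 0, 0, -40, 0, 0, 0, 0, 0, 0, 0, 0, 0, 0]}}

```text
clock: 33.45
position: [0.4513, -0.0003, 0.2308]
eef_rot: [[0.997, 0.075, -0.027], [0.075, -0.997, 0.017], [-0.026, -0.019, -0.999]]
wrist_force: [0.1, -0.3, -0.7]
opening: 0.0
```

```bash
python3 - <<'E'
from bk import *
o=bot.observe(); print(np.round(o['position'],4),np.round(o['wrist_force'],1),o['clock'])
import pickle
t=bot.get_image('top'); s=bot.get_image('scene'); save(s,'s20.png'); save(t,'t20.png')
ims=[]
for p,c in((s,(165,200,275,270)),(t,(405,130,515,215))):
    im=cv2.resize(p['img'][c[1]:c[3],c[0]:c[2],::-1],None,fx=7,fy=7,interpolation=cv2.INTER_CUBIC); ims.append(im)
cv2.imwrite('pics/s21.png',ims[0]);cv2.imwrite('pics/t21.png',ims[1])
p0=pickle.load(open('p0.pkl','rb'))
for n,p in(('top',t),('scene',s)):
    for l in('mug','plant','mouse'):
        print(n,l,[(np.round(d['location'],1).tolist(),round(d['conf'],2)) for d in bot.find_in(p,l)][:3])
E
```

```text
[ 4.513e-01 -3.000e-04  2.308e-01] [ 0.1 -0.3 -0.7] 33.45
top mug [([229.7, 142.4], 0.55)]
top plant [([454.3, 130.2], 0.68), ([418.6, 172.6], 0.26)]
top mouse [([270.5, 271.6], 0.85)]
scene mug [([401.3, 256.4], 0.98), ([299.5, 228.9], 0.21)]
scene plant [([207.7, 258.9], 0.75), ([198.2, 233.0], 0.68), ([193.5, 215.4], 0.55)]
scene mouse [([364.4, 183.7], 0.56)]
```

View pics/s21.png

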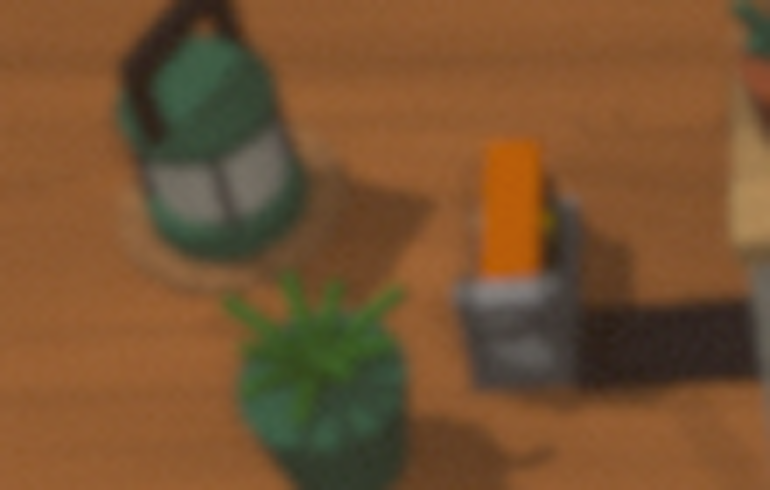

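View pics/t21.png

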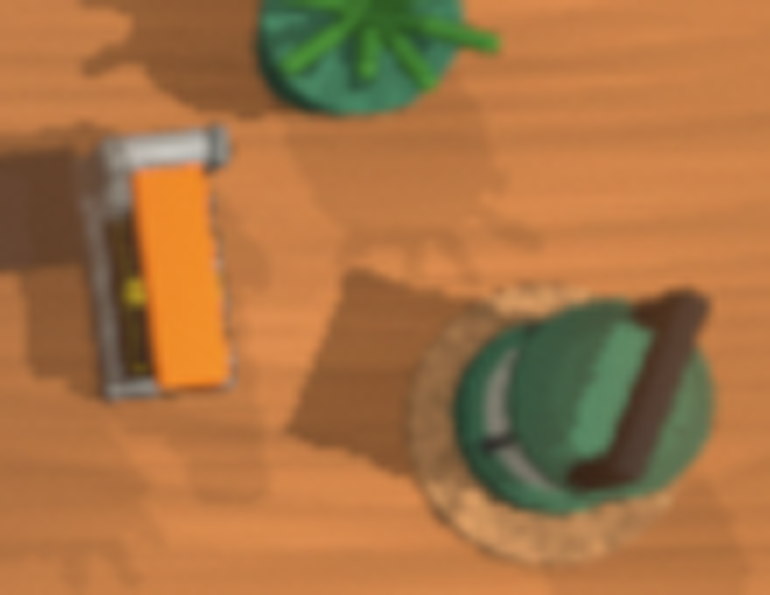

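View pics/t20.png

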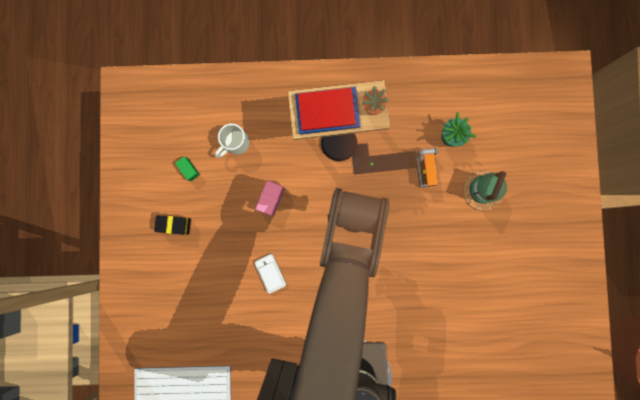

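```bash
python3 - <<'E'
from bk import *
import pickle
ps=pickle.load(open('p0.pkl','rb')); ims=[]
for n,c in (('scene',(170,200,270,270)),('top',(410,140,510,210))):
    p=bot.get_image(n); s=6; im=cv2.resize(p['img'][c[1]:c[3],c[0]:c[2],::-1],None,fx=s,fy=s,interpolation=cv2.INTER_CUBIC)
    for x,y,r,z,col in((.5346,-.4016,.042,.006,(0,255,255)),(.531,-.3995,.06,.006,(255,0,0))):
        pts=[((proj(p,[x+r*np.cos(a),y+r*np.sin(a),z])-c[:2]+.5)*s-.5) for a in np.linspace(0,6.28,60)]
        cv2.polylines(im,[np.round(pts).astype(int)],True,col,1)
    a=H-.049*ex+[0,.002,0]; box(p,im,c,s,a,Ky,(.098,.030,.012),.060,(255,0,255)); ims.append(im)
    for nm,cc in dict(mug=(205,115,255,165),plant=(435,105,485,155),mouse=(245,245,295,300)).items():
        if n=='top':
            A0=ps[n]['img'][cc[1]:cc[3],cc[0]:cc[2]].astype(np.float32).mean(2);A1=p['img'][cc[1]:cc[3],cc[0]:cc[2]].astype(np.float32).mean(2)
            print(nm,cv2.phaseCorrelate(A0,A1,cv2.createHanningWindow(A0.shape[::-1],cv2.CV_32F)))
cv2.imwrite('pics/f.png',np.vstack(ims)[:,:600])
a=cv2.imread('pics/f.png'); cv2.imwrite('pics/f.png',cv2.resize(a,None,fx=.7,fy=.7))
E
```

```text
mug ((-0.009737659462803805, -0.02811850956764772), 0.9940993907928467)
plant ((0.015137030029173104, -0.024049441827923346), 0.9423448852539063)
mouse ((-0.036855652288302565, 0.02291699627310706), 0.8249789514541626)
```

View pics/f.png

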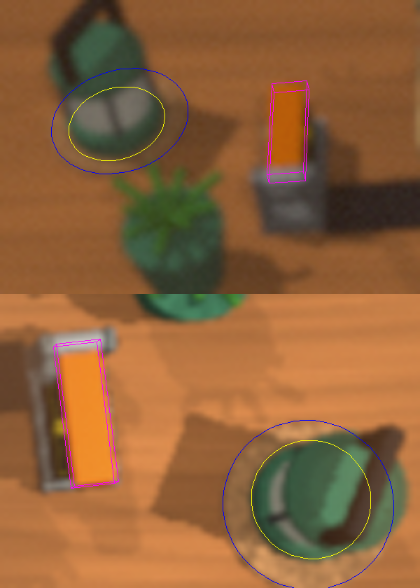

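```bash
python3 - <<'E'
from bench import bot
print(bot.sign_off())
E
```

```text
the job is handed in; nothing more can be done
None
```

The lantern is on the coaster, the battery is in the cradle under the shut clamp, and the job was handed in at about 33.5 s on the robot's clock.

- **Lantern:** I gripped it by the middle of its handle with the gripper leaning about 40°, lifted it 11 mm off the seat and drew it out. I set it down on the coaster at about (0.534, -0.401). The base outline lies wholly inside the coaster in both camera views, about 4 mm off centre against an 18 mm margin. It stands upright.
- **Battery:** Of the two black-and-yellow blocks, I took the smaller at top-view pixel (212, 199); the larger, at (173, 223), is about 100 mm long. It stood on the raised floor of the pocket with 1.7 N of support before I let go.
- **Clamp:** I swung the clamp down with shut fingers until the fingertips stood at 72 mm, the stated shut height. They went no lower as the force rose from 12.7 to 16.4 N. After I withdrew, the outline drawn for a shut clamp fits it in both views.
- **Bystanders:** The mug, plant and mouse shifted less than 0.04 pixel (about 0.1 mm) in the top view. The gripper is clear of everything and the wrist force is near zero.

**Where measurements disagreed:**
- The pocket position from the cameras was out by about 1 to 1.5 mm, so I corrected it from the picture before inserting the battery.
- The clamp looked about 3 mm to the side of where I had worked it out; this made no difference to closing it.
- Last, the network gave extra low-confidence hits for the plant and mug, which I discounted after looking at the pictures.

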